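Clamp the pot and stir the drying pellets

ROBOT

A 6-joint arm with a two-finger parallel gripper is mounted at the origin on a cart in front of the work surface, level with it; the furniture and walls round the work are solid. World frame = base frame: x ahead of the robot, y to its left, z up, the work surface at z = 0. Lengths are in m, angles in rad, forces in N, time in s.
With the tool pointing down it reaches from about 0.35 to 0.95 m from the base axis. Payload 17.4 kg.
Tool frame: the origin (TCP) lies midway between the tips of the shut fingers; the grasp point (between the pads) lies r.tcp_to_grasp behind it (r.tcp_to_grasp is the distance from the TCP to the grasp point, in m); y points along the fingers, x is the direction in which the jaws open and shut, and the axes are right-handed (so a half turn about y gives the same grasp; the last joint's range is limited). The gripper opens to 93 mm and grips with 3 to 60 N. Pads are 15 mm wide; open, the fingers measure 128 mm over their backs; the gripper's body (75 mm by 188 mm) begins 65 mm behind the grasp point.
Start: joints at [1.122, 0.116, 1.442, -0, 1.584, -0.038], TCP at [0.27, 0.619, 0.219] pointing down, gripper open.
Joint ranges: [-2.83, 2.83], [-0.83, 2.19], [0.07, 2.5], [-1.14, 4.28], [0.01, 3], [-2.97, 2.97]. Speed limits (rad/s): [1.89, 1.89, 2.22, 3.14, 3.14, 3.14].

INTERFACE

Orientations are given as a unit quaternion [x, y, z, w].
In Python, from plant import state, viewer, r gives the robot as it stands.
- The arm moves only by the tool play_rows, never from a script. Its argument "targets" is a list of rows, each a list of 7 numbers: the turn, a rotation vector about the tool's x, y, z in rad, then the shift along the tool's x, y, z in mm, then the finger opening in mm, from 0 to 93. In form: [[wx, wy, wz, dx, dy, dz, fingers], ...]. A call has 1 to 12 rows; each row is the pose to reach, as a shift and turn from the pose commanded when the call began, along the tool's axes at that moment; what a row does not reach only later rows make up. A row lasts 1/12 s, in which the tool goes at most 41.7 mm and 7.16 degrees, less where a joint would pass 70% of its speed; a pose out of reach is approached as far as the arm can. A call with a gripper value outside its range is refused whole. The fingers move at their own pace and stop on an object; the grip force is fixed at half the most. Time passes only in rows, so rows that repeat a pose let the fingers close. It gives the time, the measured TCP pose, the force and the opening at its end, in the units of the state.
- state(): the state, without advancing time (a new reading comes with each control period).
- viewer.get_image(name): name is "side" or "top" or "wrist"; returns a dict with "frame" (400x640x3 uint8, red, green, blue), "intrinsics" (3x3 intrinsics, pixels), "camera_from_world" (4x4, takes a point from world to camera coordinates). Camera axes: x right, y down, z forward; pixel columns grow to the right and rows downward; lengths in m; the calibration is good to about 2 mm. A picture is of the moment at which its call begins. There is no depth.
- r.finish_job(): hands the job in, once; it reports no verdict.
Trained networks look in the newest picture that a camera, given by its name, has taken for a name from the list of things; names that differ only in an ending like _2 or _b are one class to them, and where a whole thing is asked for, a point or a joint stands for the part that bears it (a point fixed in the world has none). Each returns a list of dicts, best first, with "score" (0 to 1); they miss things now and then, are a little off and sometimes report something else, mostly with a low value. They report only what shows in the picture. A call takes as long as a camera call. They do not tell look-alikes from the thing itself.
- viewer.search_frame(camera, name): "bbox" ([left, top, right, bottom] in pixels, round what is visible of it).
- viewer.cut_out(camera, name): "mask" (400x640 bool, what is visible of it) and "bbox" ([left, top, right, bottom] in pixels, round what is visible of it).
- viewer.landmark_of(camera, name): "pixel" ([column, row] in pixels: a listed point, or the origin of a listed thing).
The state is a dict: "time": time; "joint_pos": joint angles; "qvel": joint speeds; "joint_efforts": joint torques, N m; "tool_pos": TCP position; "tcp_rot": TCP orientation; "contact_force": force on the tool from outside, world axes, zero at the start; "torque": the same for the moment, N m; "gripper_width": finger opening in m.
Only numpy, scipy, OpenCV 4.12 (cv2) and the standard library are available. Lean on these libraries where they do the work, as an engineer would, in place of code of your own. Each camera call takes 0.05 s, during which the arm holds its last target.

TASK

The ceramic pellets in the steel pot need turning for even drying: first slide the stop block along its rail towards the pot until it clicks home over the sprung ball, so that the pot is held, then take the stirring rod from its rack and stir the pellets round the pot in wide circles, tip close to the floor, for at least three full turns, so that most of them have clearly shifted. Afterwards hang the rod back in the fork by its collar; the block stays clicked home, the pot stays in its cradle with all pellets inside, and the other things on the table are left alone.

Things in the scene. Friction and masses are not known exactly. Their poses are not given: they have to be found in the camera images.
- stop_block (a joint): Travel of the stop block along its rail, m: 0 = far from the pot, grows towards the pot; 0.055 = home, where a sprung steel ball (see detent_ball) clicks into a pocket inside the block; mechanical stop at 0.056. The block slides with about 1 to 2 N; riding up onto the ball, from 0.039 to 0.045, takes 10 to 17 N; once home it stays, with about 1 mm of play.
- detent_ball (a joint): How far the sprung ball in the rail's top is pressed down, m: 0 = up (free, or clicked into the block), 0.003 = under the block's bore, not yet home.
- block_grip (a point): Centre of the upright black grip on the aluminium stop block. The grip is 24 mm wide (x), 30 mm long (y) and 44 mm tall; its top is 18 mm above this point and the block's top, 40 x 40 mm, is 26 mm below it. The point's +y axis is the sliding direction, along the rail towards the pot.
- pot_seat (a point): Fixed point on the top of the grey base plate (116 x 230 mm, 12 mm thick, top 12 mm above the table): where the pot's underside centre is when the pot rests in the V cradle (two steel pads, 36 mm tall) at the +y end of the plate. +y is the sliding direction of the stop block. The home block holds the pot here.
- pot: Round open steel pot standing on the base plate between V cradle and stop block, loose, about 0.6 kg; 108 mm outside, 99 mm inside diameter, 58 mm tall, with a 112 mm wide, 4.5 mm thick foot, inner floor 5 mm above the underside. Origin at the centre of its underside, z up. At the start it stands up to 6 mm from its seat.
- rod: Stirring rod, 0.14 kg, hanging upright in the fork of the rack by its collar. Origin at the lower tip, z up the rod. Shaft 12 mm thick, round 14 mm tip, 118 mm from tip to the underside of a collar disc (36 mm wide, 6 mm thick); above it a wooden handle, 22 x 22 mm square, 62 mm tall; 186 mm in all.
- rod_grip (a point): Centre of the rod's square wooden handle, 155 mm above the tip, 37 mm above the collar's underside; its x and y axes are square to the handle's flats. Stirring loads the tip with some 2 to 6 N, so grip firmly (40 N or more).
- rod_tip (a point): The rod's lower tip. Circling with the tip about 25 mm from the pot's centre shifts the pellets and leaves them room to pass without jamming.
- rod_collar (a point): Centre of the underside of the rod's collar.
- fork_seat (a point): Point on top of the rack's fork (fixed, 135 mm above the table) where the collar's underside centre rests. Slot 20 mm wide, open towards this point's -x (roughly to the robot); open end 31 mm away, closed end 32 mm behind; lips 5 mm high at the prongs' ends (26 to 31 mm away). Column behind is level with the fork. The rod can be lifted 110 mm in the slot and drawn out of the open end.
- bead0_center (a point): Centre of pellet 1 of 6 in the pot: smooth glazed white ceramic, squat round, 18 mm across and 17 mm tall, 15 g, all alike, standing on the pot's floor in a ring that leaves the middle free.
- bead1_center (a point): Centre of pellet 2 of 6 in the pot: smooth glazed white ceramic, squat round, 18 mm across and 17 mm tall, 15 g, all alike, standing on the pot's floor in a ring that leaves the middle free.
- bead2_center (a point): Centre of pellet 3 of 6 in the pot: smooth glazed white ceramic, squat round, 18 mm across and 17 mm tall, 15 g, all alike, standing on the pot's floor in a ring that leaves the middle free.
- bead3_center (a point): Centre of pellet 4 of 6 in the pot: smooth glazed white ceramic, squat round, 18 mm across and 17 mm tall, 15 g, all alike, standing on the pot's floor in a ring that leaves the middle free.
- bead4_center (a point): Centre of pellet 5 of 6 in the pot: smooth glazed white ceramic, squat round, 18 mm across and 17 mm tall, 15 g, all alike, standing on the pot's floor in a ring that leaves the middle free.
- bead5_center (a point): Centre of pellet 6 of 6 in the pot: smooth glazed white ceramic, squat round, 18 mm across and 17 mm tall, 15 g, all alike, standing on the pot's floor in a ring that leaves the middle free.
- jar: Bystander: plastic sample jar, 69 mm wide, 109 mm tall. Origin at the centre of its underside.
- tin_b: Bystander: round metal tin, 64 mm wide, 30 mm tall, on the balance, whose pan is 80 mm above the table. Origin at the centre of its underside.
- vial: Bystander: glass vial, 27 mm wide, 70 mm tall. Origin at the centre of its underside.
Not all that is in view belongs to the job. Several things have the shape of the pot; the one meant has the colours described above.

How it is judged:
By the outcome, as a careful person would: the job done as asked, in the order asked, and still so for the second after the job is handed in, with the robot touching nothing.
It also fails if it takes over 72 s, if anything falls off the work surface, if the arm or the gripper's body presses on something with over 40 N, if the wrist force passes 120 N, or if a joint passes its speed limit or range.

## Working session

There is one attempt and no reset: what is moved stays moved. The work goes in short steps, Python scripts to look and compute and a tool call to move; the robot and the scene stay as the last step left them, time stands still between calls to the robot, and variables do not carry over. Pictures are saved under pics/ and viewed, and the job is handed in when it is done.

Besides the shell and the picture viewer there is one more tool, called after "Call:" as a command line: name --pt "numbers of a row" for each row, then --argument value for the rest. play_rows: Moves the arm, as the interface text tells. Its arguments: {"type":"object","properties":{"targets":{"type":"array"}},"required":["targets"]}

```bash
ls; mkdir -p pics; cat > h.py <<'E'
import numpy as np, cv2
from plant import state, viewer, r
def snap(n,f):
    d=viewer.get_image(n); cv2.imwrite('pics/'+f,d['frame'][:,:,::-1]); return d
E
python3 - <<'E'
from h import *
for n in ['side','top','wrist']:
    d=snap(n,n+'0.png'); print(n,d['intrinsics'].tolist(),np.round(d['camera_from_world'],4).tolist())
s=state()
for k in s: print(k,np.round(s[k],4).tolist())
print(r.tcp_to_grasp)
for n in ['side','top']:
  for t in ['block_grip','pot_seat','pot','rod_grip','rod_collar','rod_tip','fork_seat','stop_block']:
    print(n,t,[(np.round(q['pixel'],1).tolist(),round(q['score'],2)) for q in viewer.landmark_of(n,t)][:4])
E
```

```text
pics
side [[389.4933186081972, 0.0, 320.34352974258707], [0.0, 389.4933186081972, 195.69752011926678], [0.0, 0.0, 1.0]] [[-0.9995, 0.0295, 0.013, 0.5387], [0.011, 0.6895, -0.7242, 0.0902], [-0.0303, -0.7237, -0.6894, 0.9304], [0.0, 0.0, 0.0, 1.0]]
top [[442.4673995161189, 0.0, 317.4237598880915], [0.0, 442.4673995161189, 199.44158524963584], [0.0, 0.0, 1.0]] [[0.016, -0.9999, -0.0013, -0.0536], [-0.9769, -0.0154, -0.2129, 0.5531], [0.2129, 0.0047, -0.9771, 1.0216], [0.0, 0.0, 0.0, 1.0]]
wrist [[286.4724619532717, 0.0, 320.4598217094777], [0.0, 286.4724619532717, 199.77555421018107], [0.0, 0.0, 1.0]] [[0.3995, 0.9167, -0.0011, -0.6742], [0.8872, -0.3863, 0.2523, -0.0294], [0.2308, -0.1017, -0.9677, 0.3898], [0.0, 0.0, 0.0, 1.0]]
time 0.15
joint_pos [1.1222, 0.1164, 1.4421, -0.0, 1.584, -0.0378]
qvel [-0.0011, -0.0007, -0.0028, 0.0016, 0.0001, 0.0008]
joint_efforts [0.0016, -72.1759, -62.2951, 0.078, 0.0225, -0.0]
tool_pos [0.2695, 0.6187, 0.2181]
tcp_rot [0.5916, 0.3873, -0.3878, -0.5913]
contact_force [0.2077, 0.0845, 1.3007]
torque [0.048, -0.0001, -0.0724]
gripper_width 0.0931
0.0188
side block_grip [([346.9, 158.7], 0.82)]
side pot_seat [([344.1, 197.5], 0.69), ([266.6, 320.3], 0.62)]
side pot [([287.5, 183.4], 0.91), ([349.2, 208.2], 0.7), ([286.0, 164.4], 0.41)]
side rod_grip [([284.4, 166.3], 0.83)]
side rod_collar [([287.4, 174.0], 0.66)]
side rod_tip [([290.3, 211.8], 0.96)]
side fork_seat [([285.4, 172.8], 0.85)]Traceback (most recent call last):
  File "<stdin>", line 9, in <module>
ValueError: it knows: bead0_center, bead1_center, bead2_center, bead3_center, bead4_center, bead5_center, block_grip, fork_seat, jar, pot, pot_seat, rod, rod_collar, rod_grip, rod_tip, tin, vial
```

View pics/side0.png

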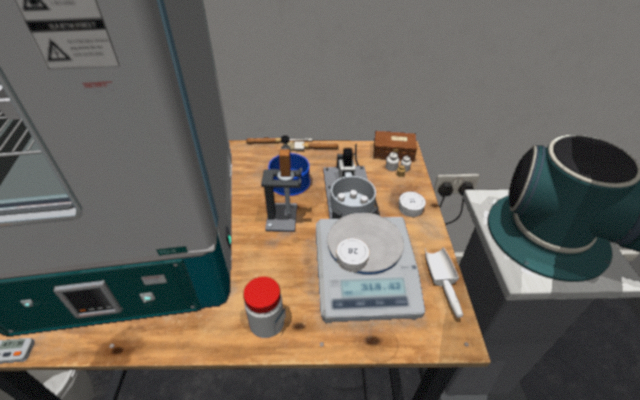

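View pics/top0.png

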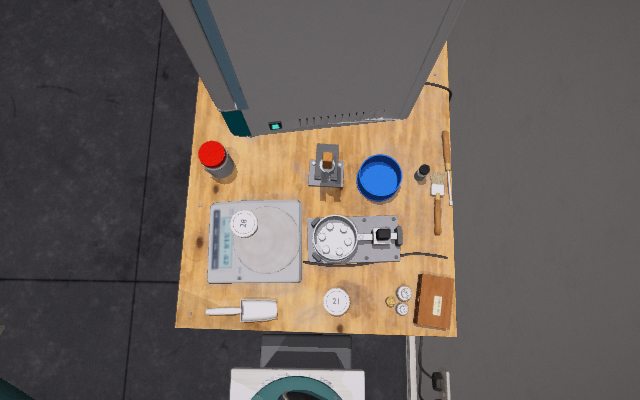

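View pics/wrist0.png

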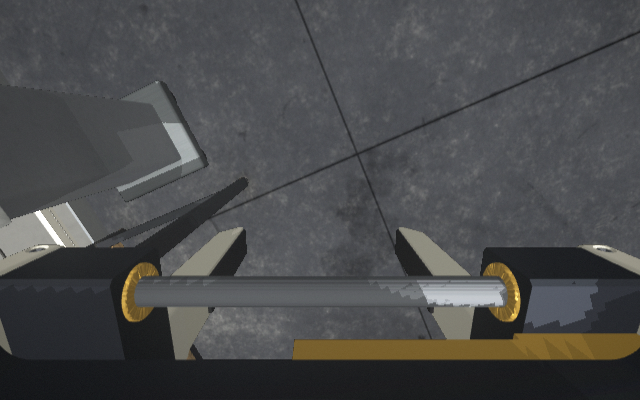

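```bash
python3 - <<'E'
from h import *
for n in ['top','wrist']:
  for t in ['block_grip','pot_seat','pot','rod_grip','rod_collar','rod_tip','fork_seat','bead0_center']:
    print(n,t,[(np.round(q['pixel'],1).tolist(),round(q['score'],2)) for q in viewer.landmark_of(n,t)][:4])
E
```

```text
top block_grip [([381.5, 233.0], 0.88), ([325.6, 227.6], 0.44)]
top pot_seat []
top pot [([327.0, 159.3], 0.75), ([332.0, 240.2], 0.73), ([375.9, 184.2], 0.62)]
top rod_grip [([326.9, 158.4], 0.77)]
top rod_collar [([324.2, 165.9], 0.83)]
top rod_tip [([324.4, 178.1], 0.58)]
top fork_seat []
top bead0_center [([322.1, 238.6], 0.43)]
wrist block_grip []
wrist pot_seat []
wrist pot []
wrist rod_grip []
wrist rod_collar []
wrist rod_tip []
wrist fork_seat []
wrist bead0_center []
```

The side view shows the steel pot at (352,197), a blue pot behind it (292,172), the rod in the rack (285,166) and the block grip (347,160). The top view shows the steel pot with its pellets at (335,239), a blue bowl (380,178), the tin "21" (336,301), the tin on the balance (243,223), the block grip (382,235) and the rod handle (327,158).

Could be taken for the pot: the blue bowl at top (380,178). I choose the steel one at (335,239), as it holds the white pellets. Could be taken for the rod: the brush and stick at (440,200). I choose the rod in the rack.

```bash
cat >> h.py <<'E'
def P(d):
    return d['intrinsics']@d['camera_from_world'][:3]
def tri(*obs):
    A=[]
    for d,(u,v) in obs:
        p=P(d); A+= [u*p[2]-p[0], v*p[2]-p[1]]
    X=np.linalg.svd(np.array(A))[2][-1]; return X[:3]/X[3]
def proj(d,X):
    q=P(d)@np.append(X,1); return q[:2]/q[2]
def atz(d,uv,z):
    T=np.array(d['camera_from_world']);R=T[:3,:3];c=-R.T@T[:3,3]
    ray=R.T@np.linalg.inv(d['intrinsics'])@np.array([uv[0],uv[1],1]); return c+ray*(z-c[2])/ray[2]
E
python3 - <<'E'
from h import *
S=viewer.get_image('side');T=viewer.get_image('top')
for n,a,b in [('grip',(346.9,158.7),(381.5,233.)),('rodgrip',(284.4,166.3),(326.9,158.4)),('collar',(287.4,174),(324.2,165.9)),('tip',(290.3,211.8),(324.4,178.1)),('pot',(349.2,208.2),(332,240.2))]:
    X=tri((S,a),(T,b)); print(n,X.round(4),proj(S,X).round(1),proj(T,X).round(1))
def crop(d,x0,y0,x1,y1,f,k=4):
    cv2.imwrite('pics/'+f,cv2.resize(d['frame'][y0:y1,x0:x1,::-1],None,fx=k,fy=k,interpolation=cv2.INTER_CUBIC))
crop(T,290,130,420,275,'tc.png');crop(S,230,130,390,240,'sc.png',5)
E
```

```text
grip [ 0.4688 -0.1969  0.0774] [345.7 158.3] [381.2 234. ]
rodgrip [ 0.6221 -0.0644  0.1631] [282.2 165.5] [326.6 160.1]
collar [ 0.613  -0.0592  0.1439] [286.7 173.8] [324.1 166.4]
tip [ 0.6142 -0.0609  0.0242] [288.6 211.2] [324.1 179.4]
pot [ 0.4625 -0.0833  0.0084] [350.1 208.4] [332.2 239.5]
```

View pics/tc.png

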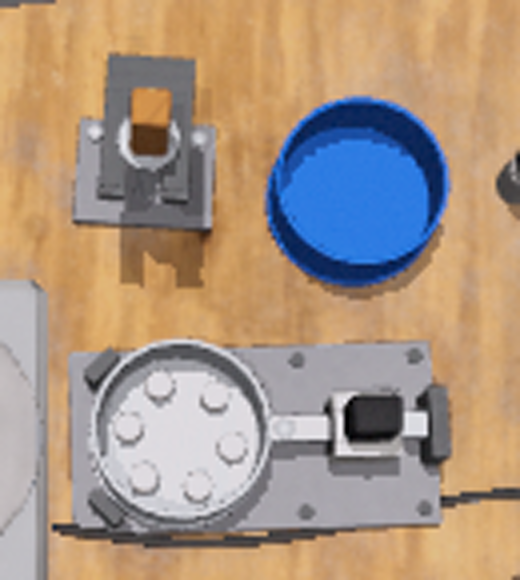

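View pics/sc.png

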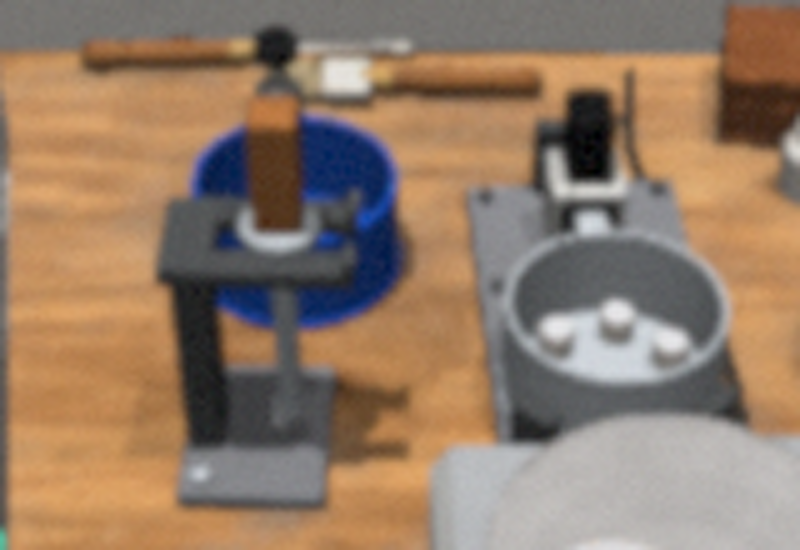

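```bash
cat >> h.py <<'E'
from scipy.spatial.transform import Rotation as Ro
def rowto(p,yaw=None,s=None,axis=None):
    """tool row to reach TCP p, jaw axis (tool x) along world angle yaw (deg, mod 180), tool y down"""
    s=s or state(); R=Ro.from_quat(s['tcp_rot']); M=R.as_matrix()
    sh=M.T@(np.array(p)-s['tool_pos'])*1000
    best=None
    if yaw is None: yaw=np.degrees(np.arctan2(M[1,0],M[0,0]))
    for k in (0,180):
        a=np.radians(yaw+k); x=np.array([np.cos(a),np.sin(a),0]); y=np.array([0,0,-1.]); G=np.c_[x,y,np.cross(x,y)]
        w=(R.inv()*Ro.from_matrix(G)).as_rotvec()
        if best is None or np.linalg.norm(w)<np.linalg.norm(best): best=w
    return best.round(3).tolist(), sh.round(1).tolist()
def st():
    s=state(); M=Ro.from_quat(s['tcp_rot']).as_matrix()
    print('t',round(s['time'],2),'tcp',np.round(s['tool_pos'],4),'F',np.round(s['contact_force'],1),'w',round(s['gripper_width'],4),'xyaw',round(np.degrees(np.arctan2(M[1,0],M[0,0])),2),'y',M[:,1].round(3),'j',np.round(s['joint_pos'],2))
E
python3 - <<'E'
from h import *
T=viewer.get_image('top')
W=viewer.get_image('wrist');M=W['camera_from_world'];c=-M[:3,:3].T@M[:3,3];s=state();R=Ro.from_quat(s['tcp_rot']).as_matrix()
print('cam in tool',R.T@(c-s['tool_pos']));print(R.round(3))
def t(u,v,z): return atz(T,(290+u/4,130+v/4),z).round(4)
for n,u,v,z in [('TL',68,352,.012),('TR',428,340,.012),('BR',440,525,.012),('BL',72,525,.012),('potrim',182,432,.07),('ball',285,428,.04),('gripbase',370,430,.051),('blk l',332,425,.051),('blk r',403,425,.051),('griptop',374,417,.095),
 ('rimR',272,432,.07),('rimL',90,432,.07),('rimT',182,342,.07),('rimB',182,522,.07),
 ('fork colL',108,55,.135),('fork colR',196,58,.135),('prongL',98,195,.135),('prongR',190,200,.135),('handle top',152,105,.203),('collar',148,145,.141)]:
    print(n,t(u,v,z))
E
```

```text
cam in tool [-0.00035277 -0.16585193  0.06977072]
[[ 0.399  0.    -0.917]
 [ 0.917  0.     0.399]
 [ 0.    -1.    -0.   ]]
TL [ 0.5158 -0.019   0.012 ]
TR [ 0.5271 -0.2468  0.012 ]
BR [ 0.4107 -0.2516  0.012 ]
BL [ 0.4071 -0.0237  0.012 ]
potrim [ 0.4586 -0.0893  0.07  ]
ball [ 0.4659 -0.1533  0.04  ]
gripbase [ 0.464  -0.2036  0.051 ]
blk l [ 0.4667 -0.1807  0.051 ]
blk r [ 0.4674 -0.2236  0.051 ]
griptop [ 0.4659 -0.1997  0.095 ]
rimR [ 0.4594 -0.1427  0.07  ]
rimL [ 0.4577 -0.0347  0.07  ]
rimT [ 0.5128 -0.0889  0.07  ]
rimB [ 0.4055 -0.0897  0.07  ]
fork colL [ 0.6704 -0.0421  0.135 ]
fork colR [ 0.6693 -0.0934  0.135 ]
prongL [ 0.5859 -0.0377  0.135 ]
prongR [ 0.5837 -0.0904  0.135 ]
handle top [ 0.6183 -0.0668  0.203 ]
collar [ 0.6143 -0.0659  0.141 ]
```

```bash
python3 - <<'E'
from h import *
print(rowto([0.467,-0.20,0.20],1.5))
E
```

```text
([0.0, 1.134, 0.0], [-671.9, 18.6, -508.0])
```

Call:
play_rows --pt "0 1.134 0 -672 0 -508 93" --pt "0 1.134 0 -672 0 -508 93" --pt "0 1.134 0 -672 0 -508 93" --pt "0 1.134 0 -672 0 -508 93" --pt "0 1.134 0 -672 0 -508 93" --pt "0 1.134 0 -672 0 -508 93" --pt "0 1.134 0 -672 0 -508 93" --pt "0 1.134 0 -672 0 -508 93" --pt "0 1.134 0 -672 0 -508 93" --pt "0 1.134 0 -672 0 -508 93" --pt "0 1.134 0 -672 0 -508 93" --pt "0 1.134 0 -672 0 -508 93"

```text
time: 2.5
tool_pos: [0.3865, 0.1309, 0.219]
tcp_rot: [-0.707, -0.01, 0.009, 0.707]
contact_force: [1.8, -1.1, 1.3]
gripper_width: 0.0935
```

```bash
python3 - <<'E'
from h import *
st();print(rowto([0.467,-0.20,0.20],1.5))
E
```

```text
t 2.5 tcp [0.3865 0.1309 0.219 ] F [ 1.8 -1.1  1.3] w 0.0935 xyaw 1.51 y [ 0.001  0.    -1.   ] j [ 0.26 -0.49  1.97  0.    1.67  0.24]
([-0.0, 0.0, 0.001], [71.7, 19.0, -332.9])
```

Call:
play_rows --pt "0 0 0 72 0 -333 93" --pt "0 0 0 72 0 -333 93" --pt "0 0 0 72 0 -333 93" --pt "0 0 0 72 0 -333 93" --pt "0 0 0 72 0 -333 93" --pt "0 0 0 72 0 -333 93" --pt "0 0 0 72 0 -333 93" --pt "0 0 0 72 0 -333 93" --pt "0 0 0 72 0 -333 93" --pt "0 0 0 72 0 -333 93" --pt "0 0 0 72 0 -333 93"

```text
time: 3.42
tool_pos: [0.4672, -0.1982, 0.2185]
tcp_rot: [-0.707, -0.009, 0.009, 0.707]
contact_force: [-0.1, 0.3, 0.3]
gripper_width: 0.0931
```

```bash
python3 - <<'E'
from h import *
st();W=snap('wrist','w1.png')
np.savez('w1.npz',K=W['intrinsics'],M=W['camera_from_world'])
for t in ['block_grip','pot_seat','pot','rod_grip','rod_collar']+['bead%d_center'%i for i in range(1)]:
    print(t,[(np.round(q['pixel'],1).tolist(),round(q['score'],2)) for q in viewer.landmark_of('wrist',t)][:6])
E
```

```text
t 3.42 tcp [ 0.4672 -0.1982  0.2185] F [-0.1  0.3  0.3] w 0.0931 xyaw 1.43 y [-0.  0. -1.] j [-0.45 -0.25  1.79  0.    1.6  -0.48]
block_grip [([319.2, 187.1], 0.6)]
pot_seat []
pot [([434.0, 178.2], 0.87), ([313.4, 88.0], 0.74), ([295.4, 65.8], 0.43), ([292.1, 96.3], 0.19)]
rod_grip [([551.0, 28.0], 0.66)]
rod_collar [([512.2, 41.6], 0.67)]
bead0_center [([323.1, 56.9], 0.8)]
```

View pics/w1.png

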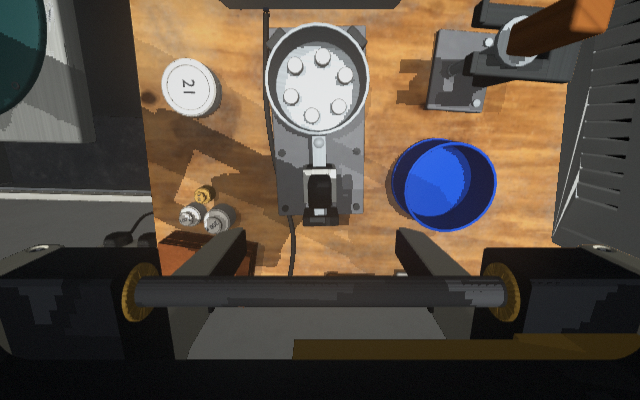

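```bash
python3 - <<'E'
import cv2
a=cv2.imread('pics/w1.png');cv2.imwrite('pics/w1c.png',cv2.resize(a[10:240,250:390],None,fx=3.4,fy=2.6*1.3077,interpolation=cv2.INTER_CUBIC)[:800])
b=cv2.resize(a[15:235,250:390],None,fx=2.7,fy=2.7,interpolation=cv2.INTER_CUBIC);cv2.imwrite('pics/w1c.png',b);print(b.shape)
E
```

```text
(594, 378, 3)
```

View pics/w1c.png

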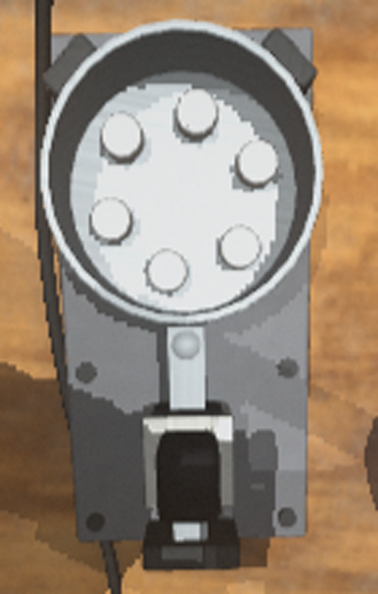

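```bash
python3 - <<'E'
from h import *
n=np.load('w1.npz');W={'intrinsics':n['K'],'camera_from_world':n['M']}
def t(u,v,z): return atz(W,(250+u/2.7,15+v/2.7),z).round(4)
for l,u,v,z in [('BL',78,540,.012),('BR',306,536,.012),('TL',52,35,.012),('TR',313,30,.012),('s1',86,372,.012),('s2',95,522,.012),('s3',287,368,.012),('s4',287,517,.012),('ball',186,345,.037),('blkFL',148,417,.051),('blkFR',230,415,.051),('blkBL',148,510,.051),('gripF',188,433,.09),('gripTFL',160,433,.095),('gripTFR',218,433,.095),('gripTBL',157,520,.095),('gripTBR',222,520,.095),('rimL',42,170,.07),('rimR',322,170,.07),('rimT',183,20,.07),('rimB',183,325,.07)]: print(l,t(u,v,z))
x=proj(W,[.467,-.1995,.077]);print(x)
E
```

```text
BL [ 0.4113 -0.2487  0.012 ]
BR [ 0.5262 -0.2437  0.012 ]
TL [ 0.4028 -0.0211  0.012 ]
TR [ 0.515  -0.0165  0.012 ]
s1 [ 0.4161 -0.1645  0.012 ]
s2 [ 0.4199 -0.239   0.012 ]
s3 [ 0.5119 -0.1603  0.012 ]
s4 [ 0.516 -0.234  0.012]
ball [ 0.4637 -0.1492  0.037 ]
blkFL [ 0.448  -0.1795  0.051 ]
blkFR [ 0.4835 -0.1777  0.051 ]
blkBL [ 0.4485 -0.2213  0.051 ]
gripF [ 0.4655 -0.1793  0.09  ]
gripTFL [ 0.4549 -0.1787  0.095 ]
gripTFR [ 0.4768 -0.1782  0.095 ]
gripTBL [ 0.4543 -0.213   0.095 ]
gripTBR [ 0.4796 -0.2124  0.095 ]
rimL [ 0.4079 -0.0836  0.07  ]
rimR [ 0.5137 -0.081   0.07  ]
rimT [ 0.4601 -0.0319  0.07  ]
rimB [ 0.4625 -0.1395  0.07  ]
[320.60402239 191.51480846]
```

```bash
python3 - <<'E'
from h import *
print(rowto([0.4665,-0.198,0.062],2.5))
E
```

```text
([0.0, -0.016, 0.001], [-1.0, 156.9, -0.4])
```

Call:
play_rows --pt "0 -0.017 0 -1 40 0 93" --pt "0 -0.017 0 -1 80 0 93" --pt "0 -0.017 0 -1 105 0 93" --pt "0 -0.017 0 -1 125 0 93" --pt "0 -0.017 0 -1 140 0 93" --pt "0 -0.017 0 -1 150 0 93" --pt "0 -0.017 0 -1 156 0 93" --pt "0 -0.017 0 -1 156 0 93"

```text
time: 4.43
tool_pos: [0.4661, -0.198, 0.062]
tcp_rot: [-0.707, -0.015, 0.016, 0.707]
contact_force: [-0.2, -0.4, -0.3]
gripper_width: 0.0934
```

```bash
python3 - <<'E'
from h import *
st();W=snap('wrist','w2.png')
T=snap('top','t2.png')
cv2.imwrite('pics/t2c.png',cv2.resize(T['frame'][130:275,290:440,::-1],None,fx=4,fy=4))
S=snap('side','s2.png')
cv2.imwrite('pics/s2c.png',cv2.resize(S['frame'][120:240,260:400,::-1],None,fx=5,fy=5))
E
```

```text
t 4.43 tcp [ 0.4661 -0.198   0.062 ] F [-0.2 -0.4 -0.3] w 0.0934 xyaw 2.48 y [-0.001  0.    -1.   ] j [-0.45 -0.17  1.98 -0.    1.33 -0.5 ]
```

View pics/w2.png

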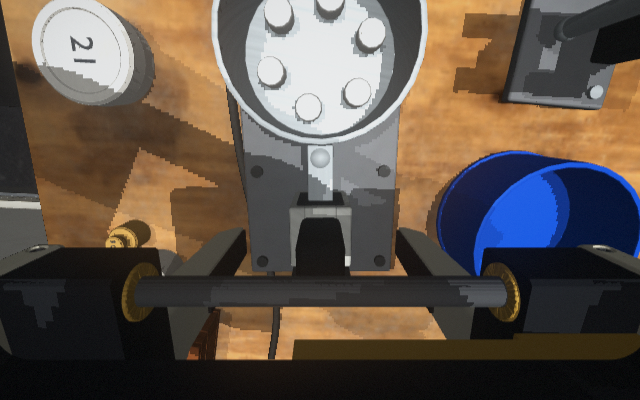

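View pics/s2c.png

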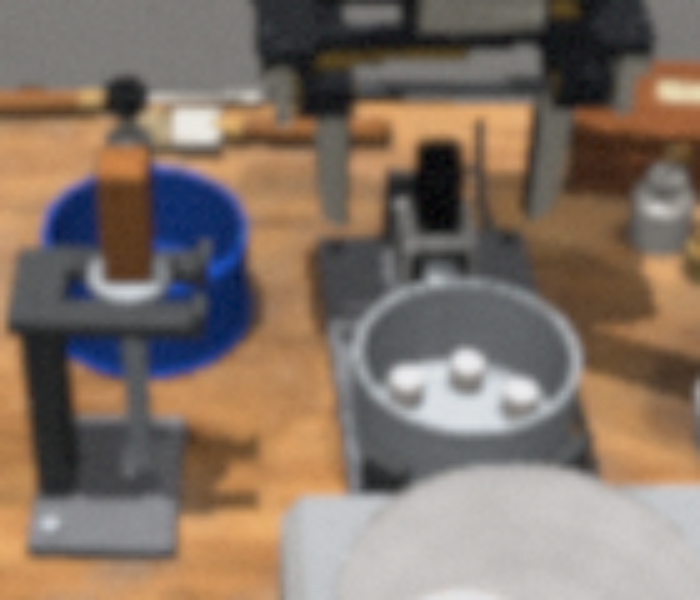

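The fingers straddle the grip: side crop (435,190) shows it between fingers at x=330 and x=550, with the tips just above the block's top. Closing.

Call:
play_rows --pt "0 0 0 0 0 0 10" --pt "0 0 0 0 0 0 10" --pt "0 0 0 0 0 0 10" --pt "0 0 0 0 0 0 10" --pt "0 0 0 0 0 0 10" --pt "0 0 0 0 0 0 10" --pt "0 0 0 0 0 0 10" --pt "0 0 0 0 0 0 10"

```text
time: 5.25
tool_pos: [0.4663, -0.1983, 0.0626]
tcp_rot: [-0.707, -0.015, 0.015, 0.707]
contact_force: [0.5, 0.5, 0.2]
gripper_width: 0.0442
```

Call:
play_rows --pt "0 0 0 0 0 0 10" --pt "0 0 0 0 0 0 10" --pt "0 0 0 0 0 0 10" --pt "0 0 0 0 0 0 10" --pt "0 0 0 0 0 0 10" --pt "0 0 0 0 0 0 10"

```text
time: 5.75
tool_pos: [0.466, -0.1983, 0.0626]
tcp_rot: [-0.707, -0.015, 0.015, 0.707]
contact_force: [-5.8, -0.1, 2.5]
gripper_width: 0.0237
```

Call:
play_rows --pt "0 0 0 -0.3 0 3 10" --pt "0 0 0 -0.5 0 6 10" --pt "0 0 0 -0.5 0 10 10" --pt "0 0 0 -0.5 0 14 10" --pt "0 0 0 -0.5 0 17 10" --pt "0 0 0 -0.5 0 20 10"

```text
time: 6.25
tool_pos: [0.465, -0.1779, 0.0626]
tcp_rot: [0.707, 0.015, -0.015, -0.707]
contact_force: [-0.9, -0.7, 0.3]
gripper_width: 0.0239
```

```bash
python3 - <<'E'
from h import *
st();W=snap('wrist','w3.png')
E
```

```text
t 6.25 tcp [ 0.465  -0.1779  0.0626] F [-0.9 -0.7  0.3] w 0.0239 xyaw 2.48 y [ 0. -0. -1.] j [-0.42 -0.19  2.   -0.    1.34 -0.46]
```

View pics/w3.png

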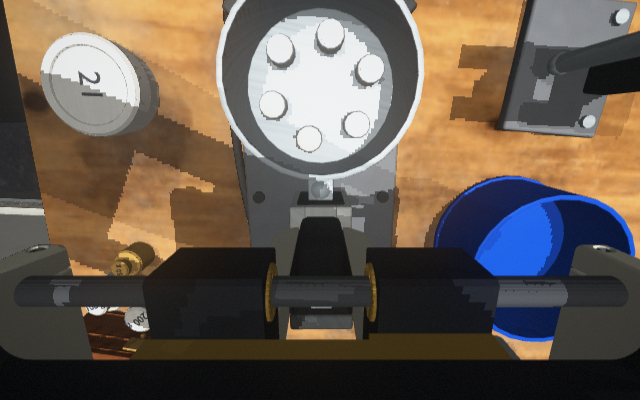

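Call:
play_rows --pt "0 0 0 0 0 2 10" --pt "0 0 0 0 0 4 10" --pt "0 0 0 0 0 6 10" --pt "0 0 0 0 0 8 10"

```text
time: 6.63
tool_pos: [0.4647, -0.1717, 0.0627]
tcp_rot: [0.708, 0.015, -0.015, -0.706]
contact_force: [-0.8, -16.1, -3.2]
gripper_width: 0.0234
```

Call:
play_rows --pt "0 0 0 0 0 1.5 10" --pt "0 0 0 0 0 3 10" --pt "0 0 0 0 0 4 10"

```text
time: 6.88
tool_pos: [0.4645, -0.1668, 0.0627]
tcp_rot: [0.707, 0.015, -0.015, -0.707]
contact_force: [-1.2, -5.9, -0.1]
gripper_width: 0.0242
```

Call:
play_rows --pt "0 0 0 0 0 1.5 10" --pt "0 0 0 0 0 3 10" --pt "0 0 0 0 0 4 10"

```text
time: 7.13
tool_pos: [0.4642, -0.1622, 0.0627]
tcp_rot: [-0.707, -0.015, 0.015, 0.707]
contact_force: [-2.8, 0.2, 1.4]
gripper_width: 0.024
```

Call:
play_rows --pt "0 0 0 0 0 1 10" --pt "0 0 0 0 0 2 10" --pt "0 0 0 0 0 2 10"

```text
time: 7.38
tool_pos: [0.4642, -0.1604, 0.0626]
tcp_rot: [0.707, 0.015, -0.015, -0.707]
contact_force: [-3.0, -3.9, 0.1]
gripper_width: 0.0235
```

Call:
play_rows --pt "0 0 0 0 0 1 10" --pt "0 0 0 0 0 2 10" --pt "0 0 0 0 0 2 10"

```text
time: 7.63
tool_pos: [0.4641, -0.1586, 0.0627]
tcp_rot: [0.707, 0.015, -0.015, -0.707]
contact_force: [-2.0, -4.6, -0.7]
gripper_width: 0.0242
```

Call:
play_rows --pt "0 0 0 0 0 1 10" --pt "0 0 0 0 0 1.5 10" --pt "0 0 0 0 0 1.5 10"

```text
time: 7.88
tool_pos: [0.464, -0.1581, 0.0627]
tcp_rot: [0.708, 0.015, -0.015, -0.706]
contact_force: [-2.1, -16.4, -2.5]
gripper_width: 0.0238
```

Call:
play_rows --pt "0 0 0 0 0 1 10" --pt "0 0 0 0 0 1.5 10" --pt "0 0 0 0 0 1.5 10"

```text
time: 8.13
tool_pos: [0.464, -0.1577, 0.0627]
tcp_rot: [0.709, 0.015, -0.015, -0.705]
contact_force: [-0.2, -26.5, -5.0]
gripper_width: 0.0241
```

Call:
play_rows --pt "0 0 0 0 0 -1 10" --pt "0 0 0 0 0 -2 10" --pt "0 0 0 0 0 -3 10" --pt "0 0 0 0 0 -3 10"

```text
time: 8.47
tool_pos: [0.4641, -0.1584, 0.0626]
tcp_rot: [0.707, 0.015, -0.015, -0.707]
contact_force: [-3.4, -3.7, 0.9]
gripper_width: 0.0238
```

Call:
play_rows --pt "0 0 0 0 0 -0.5 10" --pt "0 0 0 0 0 -1 10" --pt "0 0 0 0 0 -1 10"

```text
time: 8.72
tool_pos: [0.4641, -0.1591, 0.0626]
tcp_rot: [-0.707, -0.015, 0.015, 0.707]
contact_force: [-4.3, 1.3, 2.3]
gripper_width: 0.0238
```

Call:
play_rows --pt "0 0 0 0 0 -0.5 10" --pt "0 0 0 0 0 -1 10" --pt "0 0 0 0 0 -1 10"

```text
time: 8.97
tool_pos: [0.4642, -0.1603, 0.0626]
tcp_rot: [-0.707, -0.015, 0.015, 0.707]
contact_force: [-3.7, 1.8, 2.7]
gripper_width: 0.0243
```

Call:
play_rows --pt "0 0 0 0 0 -0.5 10" --pt "0 0 0 0 0 -1 10" --pt "0 0 0 0 0 -1 10"

```text
time: 9.22
tool_pos: [0.4642, -0.1611, 0.0627]
tcp_rot: [-0.707, -0.015, 0.015, 0.707]
contact_force: [-3.8, 3.7, 3.8]
gripper_width: 0.0241
```

```bash
python3 - <<'E'
from h import *
st();W=snap('wrist','w4.png');T=snap('top','t4.png')
cv2.imwrite('pics/t4c.png',cv2.resize(T['frame'][200:275,300:420,::-1],None,fx=6,fy=6,interpolation=cv2.INTER_CUBIC))
cv2.imwrite('pics/w4c.png',cv2.resize(W['frame'][60:360,180:460,::-1],None,fx=2,fy=2))
E
```

```text
t 9.22 tcp [ 0.4642 -0.1611  0.0627] F [-3.8  3.7  3.8] w 0.0241 xyaw 2.46 y [-0.     0.001 -1.   ] j [-0.39 -0.21  2.01  0.    1.34 -0.43]
```

View pics/w4c.png

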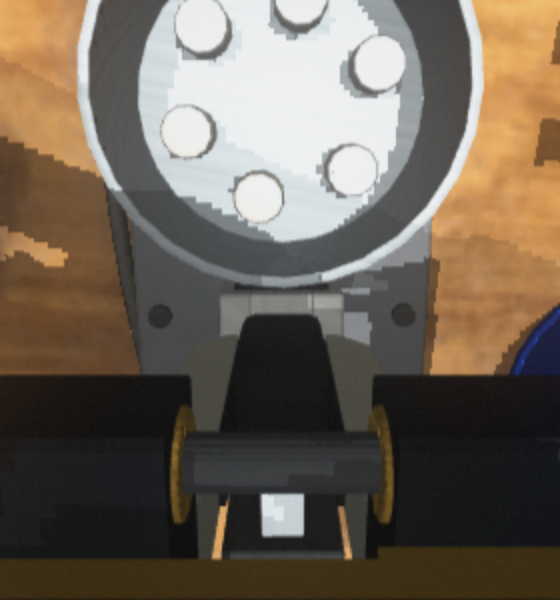

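View pics/t4c.png

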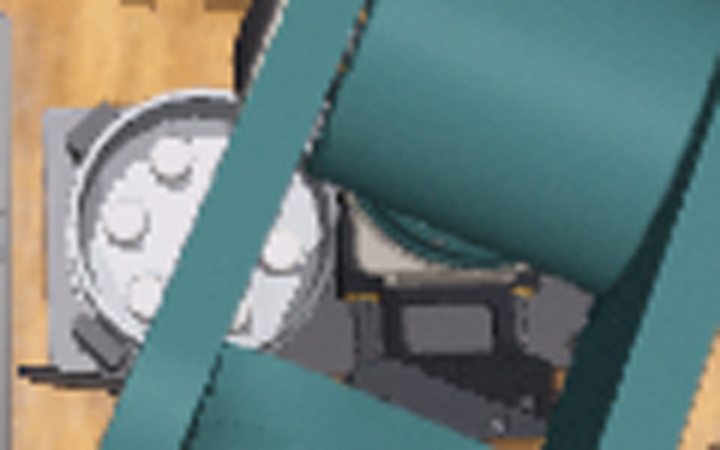

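```bash
python3 - <<'E'
from h import *
d=viewer.get_image('wrist')
for u,v in [(220,294),(343,294),(282,294)]: print(atz(d,(180+u/2,60+v/2),.051).round(4))
print(atz(d,(180+160/2,60+316/2),.012).round(4),atz(d,(180+404/2,60+316/2),.012).round(4), 'rim bot',atz(d,(180+285/2,60+286/2),.07).round(4))
E
```

```text
[ 0.4436 -0.1435  0.051 ]
[ 0.4832 -0.1418  0.051 ]
[ 0.4636 -0.1427  0.051 ]
[ 0.4161 -0.1651  0.012 ] [ 0.5129 -0.1609  0.012 ] rim bot [ 0.4641 -0.1348  0.07  ]
```

Call:
play_rows --pt "0 0 0 0 0 -0.5 10" --pt "0 0 0 0 0 -1 10" --pt "0 0 0 0 0 -1.5 10"

```text
time: 9.62
tool_pos: [0.4642, -0.1618, 0.0626]
tcp_rot: [-0.706, -0.015, 0.015, 0.708]
contact_force: [-5.8, 13.4, 6.3]
gripper_width: 0.024
```

Call:
play_rows --pt "0 0 0 0 0 -0.5 10" --pt "0 0 0 0 0 -1 10" --pt "0 0 0 0 0 -1 10"

```text
time: 9.87
tool_pos: [0.4643, -0.1623, 0.0626]
tcp_rot: [-0.706, -0.015, 0.016, 0.708]
contact_force: [-6.2, 16.2, 6.4]
gripper_width: 0.0239
```

Call:
play_rows --pt "0 0 0 0 0 1 10" --pt "0 0 0 0 0 2 10" --pt "0 0 0 0 0 2.5 10" --pt "0 0 0 0 0 2.5 10"

```text
time: 10.2
tool_pos: [0.4642, -0.1611, 0.0626]
tcp_rot: [-0.707, -0.015, 0.015, 0.707]
contact_force: [-4.1, 3.0, 3.2]
gripper_width: 0.0237
```

```bash
python3 - <<'E'
from h import *
st();W=snap('wrist','w5.png')
cv2.imwrite('pics/w5c.png',cv2.resize(W['frame'][60:360,180:460,::-1],None,fx=2,fy=2))
E
```

```text
t 10.2 tcp [ 0.4642 -0.1611  0.0626] F [-4.1  3.   3.2] w 0.0237 xyaw 2.47 y [-0.  0. -1.] j [-0.39 -0.21  2.01  0.    1.34 -0.43]
```

View pics/w5c.png

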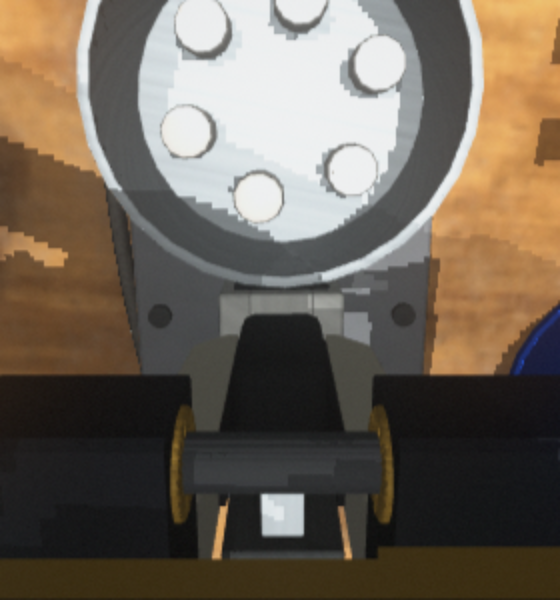

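Call:
play_rows --pt "0 0 0 0.3 0 1 10" --pt "0 0 0 0.3 0 1.2 50" --pt "0 0 0 0.3 0 1.2 93" --pt "0 0 0 0.3 0 1.2 93" --pt "0 0 0 0.3 0 1.2 93" --pt "0 0 0 0.3 0 1.2 93" --pt "0 0 0 0.3 -5 1.2 93" --pt "0 0 0 0.3 -30 1.2 93" --pt "0 0 0 0.3 -70 1.2 93" --pt "0 0 0 0.3 -110 1.2 93" --pt "0 0 0 0.3 -150 1.2 93" --pt "0 0 0 0.3 -180 1.2 93"

```text
time: 11.25
tool_pos: [0.4646, -0.1602, 0.2467]
tcp_rot: [0.707, 0.016, -0.014, -0.707]
contact_force: [-0.8, -0.6, 1.1]
gripper_width: 0.0911
```

```bash
python3 - <<'E'
from h import *
st();W=snap('wrist','w6.png')
np.savez('w6.npz',K=W['intrinsics'],M=W['camera_from_world'])
cv2.imwrite('pics/w6c.png',cv2.resize(W['frame'][0:240,220:420,::-1],None,fx=2.5,fy=2.5,interpolation=cv2.INTER_CUBIC))
E
```

```text
t 11.25 tcp [ 0.4646 -0.1602  0.2467] F [-0.8 -0.6  1.1] w 0.0911 xyaw 2.46 y [ 0.003 -0.001 -1.   ] j [-0.38 -0.3   1.78  0.    1.65 -0.43]
```

View pics/w6c.png

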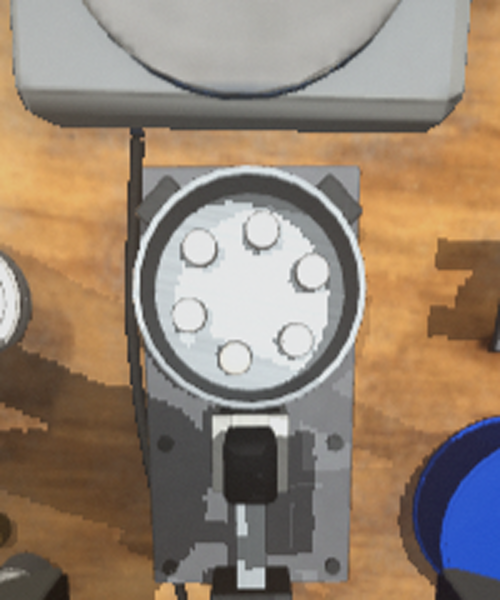

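```bash
python3 - <<'E'
from h import *
n=np.load('w6.npz');W={'intrinsics':n['K'],'camera_from_world':n['M']}
T=viewer.get_image('top')
print('cab',atz(T,(300,132),0).round(3),atz(T,(400,119),0).round(3),atz(T,(300,132),0.1).round(3))
def t(u,v,z): return atz(W,(220+u/2.5,v/2.5),z).round(4)
L,Rr,U,B=[t(*q,.07) for q in [(133,285),(365,288),(249,167),(250,408)]]
print(L,Rr,U,B,'c',((L+Rr)/2)[0],((U+B)/2)[1])
print('blk front',t(213,415,.051),t(287,415,.051))
for u,v in [(199,248),(262,230),(312,272),(296,341),(235,357),(189,316)]: print('bead',t(u,v,.0335))
print(rowto([0.59,-0.064,0.26],90))
E
```

```text
cab [0.75  0.005 0.   ] [ 0.792 -0.263  0.   ] [0.712 0.    0.1  ]
[ 0.4071 -0.0811  0.07  ] [ 0.5135 -0.0778  0.07  ] [ 0.4582 -0.029   0.07  ] [ 0.4631 -0.1351  0.07  ] c 0.4603 -0.08205
blk front [ 0.4447 -0.142   0.051 ] [ 0.4821 -0.1404  0.051 ]
bead [ 0.4344 -0.0609  0.0335]
bead [ 0.4655 -0.0511  0.0335]
bead [ 0.4917 -0.0699  0.0335]
bead [ 0.4856 -0.1043  0.0335]
bead [ 0.4544 -0.1137  0.0335]
bead [ 0.4301 -0.0941  0.0335]
([0.008, -1.528, 0.003], [128.4, -10.7, 91.2])
```

Call:
play_rows --pt "0 -1.53 0 128 -12 91 93" --pt "0 -1.53 0 128 -12 91 93" --pt "0 -1.53 0 128 -12 91 93" --pt "0 -1.53 0 128 -12 91 93" --pt "0 -1.53 0 128 -12 91 93" --pt "0 -1.53 0 128 -12 91 93" --pt "0 -1.53 0 128 -12 91 93" --pt "0 -1.53 0 128 -12 91 93" --pt "0 -1.53 0 128 -12 91 93" --pt "0 -1.53 0 128 -12 91 93" --pt "0 -1.53 0 128 -12 91 93" --pt "0 -1.53 0 128 -12 91 93"

```text
time: 12.35
tool_pos: [0.5883, -0.0637, 0.2539]
tcp_rot: [-0.505, -0.494, 0.495, 0.506]
contact_force: [0.0, 0.6, -0.6]
gripper_width: 0.0933
```

```bash
python3 - <<'E'
from h import *
st();print(rowto([0.59,-0.064,0.26],90))
W=snap('wrist','w7.png')
np.savez('w7.npz',K=W['intrinsics'],M=W['camera_from_world'])
for t in ['rod_grip','rod_collar','fork_seat']:
    print(t,[(np.round(q['pixel'],1).tolist(),round(q['score'],2)) for q in viewer.landmark_of('wrist',t)][:6])
E
```

```text
t 12.35 tcp [ 0.5883 -0.0637  0.2539] F [ 0.   0.6 -0.6] w 0.0933 xyaw 88.76 y [-0.001  0.    -1.   ] j [-0.15 -0.07  1.58  0.    1.64 -1.7 ]
([-0.001, -0.022, 0.0], [-0.3, -6.1, -1.7])
rod_grip [([323.2, 232.0], 0.72)]
rod_collar [([321.4, 222.7], 0.63), ([324.6, 196.7], 0.62), ([329.2, 81.6], 0.42)]
fork_seat [([323.0, 218.0], 0.64)]
```

View pics/w7.png

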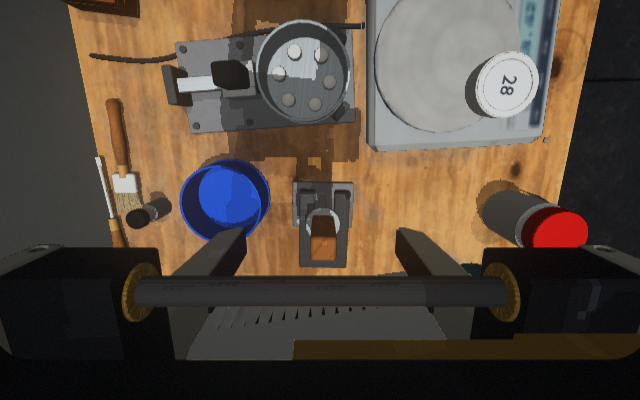

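```bash
python3 - <<'E'
import cv2
a=cv2.imread('pics/w7.png');cv2.imwrite('pics/w7c.png',cv2.resize(a[165:280,270:380],None,fx=5,fy=5,interpolation=cv2.INTER_CUBIC))
E
```

```text
(no output)
```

View pics/w7c.png

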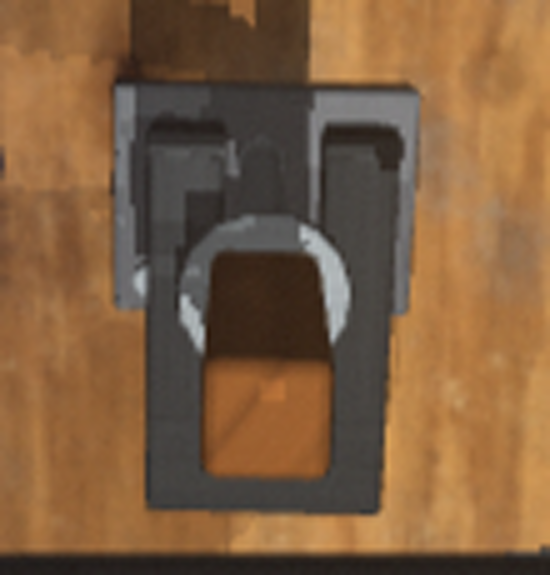

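```bash
python3 - <<'E'
from h import *
n=np.load('w7.npz');W={'intrinsics':n['K'],'camera_from_world':n['M']}
def t(u,v,z): return atz(W,(270+u/5,165+v/5),z).round(4)
for l,u,v,z in [('topc',267,418,.204),('c1',207,360,.204),('c2',330,357,.204),('c3',203,476,.204),('c4',330,477,.204),('fL',147,505,.135),('fR',380,510,.135),('fL2',147,330,.135),('fR2',393,310,.135),('pL',150,145,.135),('pR',402,155,.135),('slotL',233,140,.135),('slotR',323,140,.135),('colL',180,300,.141),('colR',350,290,.141),('colF',265,215,.141)]: print(l,t(u,v,z))
E
```

```text
topc [ 0.6157 -0.0622  0.204 ]
c1 [ 0.6054 -0.0717  0.204 ]
c2 [ 0.6053 -0.0519  0.204 ]
c3 [ 0.6258 -0.0729  0.204 ]
c4 [ 0.6265 -0.052   0.204 ]
fL [ 0.6668 -0.0887  0.135 ]
fR [ 0.6691 -0.0378  0.135 ]
fL2 [ 0.6261 -0.0871  0.135 ]
fR2 [ 0.6228 -0.0351  0.135 ]
pL [ 0.586  -0.0848  0.135 ]
pR [ 0.5892 -0.0333  0.135 ]
slotL [ 0.5853 -0.0678  0.135 ]
slotR [ 0.5857 -0.0495  0.135 ]
colL [ 0.6174 -0.0795  0.141 ]
colR [ 0.616  -0.0445  0.141 ]
colF [ 0.5996 -0.0616  0.141 ]
```

```bash
python3 - <<'E'
from h import *
print(rowto([0.616,-0.062,0.154],88))
E
```

```text
([-0.001, 0.002, 0.0], [2.6, 100.2, -27.6])
```

Call:
play_rows --pt "0 0 0 2.5 0 -15 93" --pt "0 0 0 2.5 0 -27.5 93" --pt "0 0 0 2.5 0 -27.5 93" --pt "0 0 0 2.5 25 -27.5 93" --pt "0 0 0 2.5 50 -27.5 93" --pt "0 0 0 2.5 70 -27.5 93" --pt "0 0 0 2.5 85 -27.5 93" --pt "0 0 0 2.5 95 -27.5 93" --pt "0 0 0 2.5 100 -27.5 93" --pt "0 0 0 2.5 100 -27.5 93"

```text
time: 13.38
tool_pos: [0.6158, -0.062, 0.1541]
tcp_rot: [-0.507, -0.493, 0.493, 0.507]
contact_force: [-0.2, -0.5, 0.0]
gripper_width: 0.0928
```

```bash
python3 - <<'E'
from h import *
st();W=snap('wrist','w8.png');S=snap('side','s8.png')
cv2.imwrite('pics/s8c.png',cv2.resize(S['frame'][80:240,210:400,::-1],None,fx=3.6,fy=3.6))
E
```

```text
t 13.38 tcp [ 0.6158 -0.062   0.1541] F [-0.2 -0.5  0. ] w 0.0928 xyaw 88.36 y [-0.001  0.    -1.   ] j [-0.14  0.02  1.65 -0.    1.48 -1.68]
```

View pics/s8c.png

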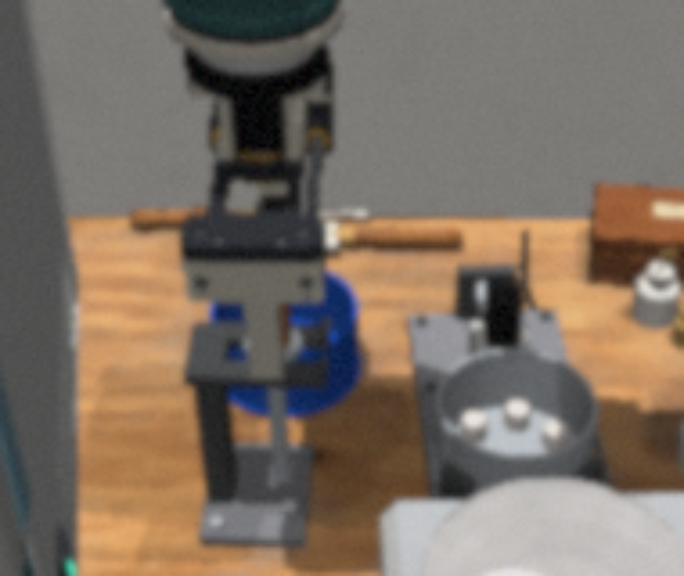

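View pics/w8.png

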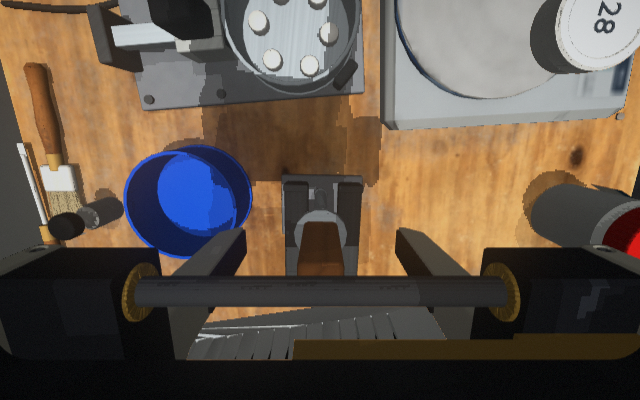

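The handle (321,255) stands between the fingers, centred. Closing.

Call:
play_rows --pt "0 0 0 0 0 0 5" --pt "0 0 0 0 0 0 5" --pt "0 0 0 0 0 0 5" --pt "0 0 0 0 0 0 5" --pt "0 0 0 0 0 0 5" --pt "0 0 0 0 0 0 5" --pt "0 0 0 0 0 0 5" --pt "0 0 0 0 0 0 5" --pt "0 0 0 0 0 0 5" --pt "0 0 0 0 0 0 5" --pt "0 0 0 0 0 0 5" --pt "0 0 0 0 0 0 5"

```text
time: 14.48
tool_pos: [0.616, -0.062, 0.1546]
tcp_rot: [-0.507, -0.493, 0.493, 0.507]
contact_force: [0.6, -0.2, -1.0]
gripper_width: 0.0217
```

Call:
play_rows --pt "0 0 0 0 0 0 5" --pt "0 0 0 0 0 0 5" --pt "0 0 0 0 0 0 5"

```text
time: 14.73
tool_pos: [0.616, -0.062, 0.1546]
tcp_rot: [-0.507, -0.493, 0.493, 0.507]
contact_force: [0.4, -0.4, -1.0]
gripper_width: 0.0213
```

Call:
play_rows --pt "0 0 0 0 -5 0 5" --pt "0 0 0 0 -20 0 5" --pt "0 0 0 0 -40 0 5" --pt "0 0 0 0 -60 0 5" --pt "0 0 0 0 -72 0 5" --pt "0 0 0 0 -75 0 5" --pt "0 0 0 0 -75 0 5"

```text
time: 15.32
tool_pos: [0.6163, -0.062, 0.2308]
tcp_rot: [0.507, 0.493, -0.493, -0.506]
contact_force: [0.3, -1.2, -1.3]
gripper_width: 0.0221
```

```bash
python3 - <<'E'
from h import *
st();W=snap('wrist','w9.png');S=snap('side','s9.png')
cv2.imwrite('pics/s9c.png',cv2.resize(S['frame'][80:240,210:400,::-1],None,fx=3.6,fy=3.6))
E
```

```text
t 15.32 tcp [ 0.6163 -0.062   0.2308] F [ 0.3 -1.2 -1.3] w 0.0221 xyaw 88.41 y [ 0.002 -0.    -1.   ] j [-0.14 -0.01  1.55  0.    1.6  -1.68]
```

View pics/s9c.png

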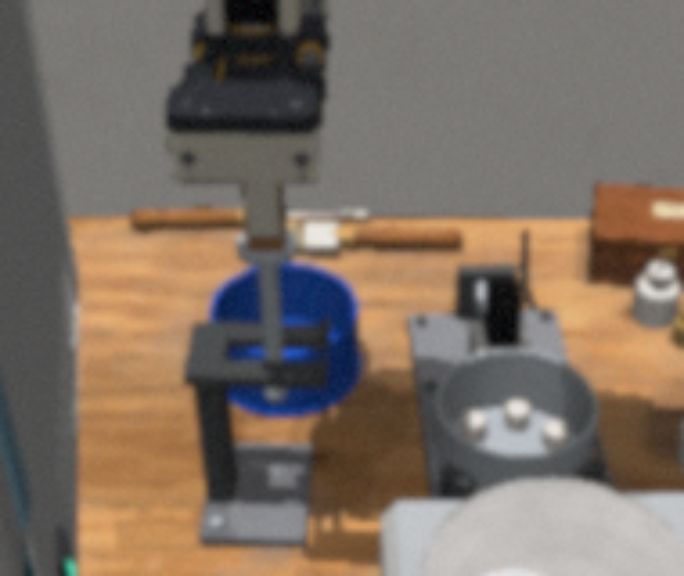

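Call:
play_rows --pt "0 0 0 0.3 0 20 5" --pt "0 0 0 1 0 45 5" --pt "0 0 0 1.7 0 70 5" --pt "0 0 0 1.7 0 90 5" --pt "0 0 0 -10 0 120 5" --pt "0 0 0 -20 0 145 5" --pt "0 0 0 -24 0 155 5" --pt "0 0 0 -24 0 155 5" --pt "0 0 0 -24 0 155 5"

```text
time: 16.17
tool_pos: [0.4605, -0.0817, 0.2293]
tcp_rot: [-0.507, -0.493, 0.493, 0.507]
contact_force: [0.5, 0.2, -0.9]
gripper_width: 0.0216
```

```bash
python3 - <<'E'
from h import *
st();W=snap('wrist','w10.png');S=snap('side','s10.png');T=snap('top','t10.png')
cv2.imwrite('pics/s10c.png',cv2.resize(S['frame'][80:240,210:400,::-1],None,fx=3.6,fy=3.6))
cv2.imwrite('pics/t10c.png',cv2.resize(T['frame'][130:275,290:420,::-1],None,fx=4,fy=4))
for d,n in ((W,'wrist'),(S,'side'),(T,'top')):
  for t in ['rod_tip','rod_collar']:
    print(n,t,[(np.round(q['pixel'],1).tolist(),round(q['score'],2)) for q in viewer.landmark_of(n,t)][:3])
s=state()['tool_pos'];X=s+[0,0,-.1376]
print('expected tip',X.round(4),proj(S,X),proj(T,X),proj(W,X))
E
```

```text
t 16.17 tcp [ 0.4605 -0.0817  0.2293] F [ 0.5  0.2 -0.9] w 0.0216 xyaw 88.36 y [ 0.  0. -1.] j [-0.23 -0.35  1.85  0.    1.64 -1.77]
wrist rod_tip [([317.8, 193.3], 0.94)]
wrist rod_collar [([321.4, 230.8], 0.93), ([304.4, 200.2], 0.4)]
side rod_tip [([354.6, 183.4], 0.91)]
side rod_collar [([356.7, 144.1], 0.87)]
top rod_tip []
top rod_collar []
expected tip [ 0.4607 -0.0815  0.0919] [353.27281069 183.96639867] [332.53543115 235.85708645] [320.90416688 191.70170448]
```

View pics/s10c.png

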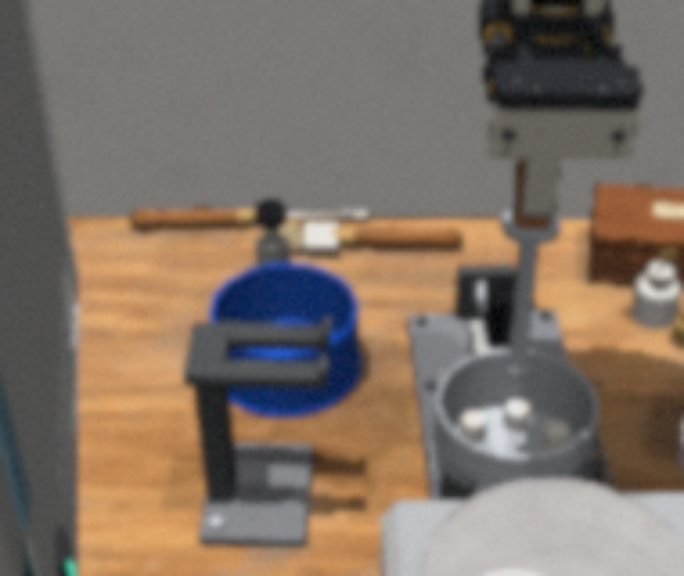

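View pics/w10.png

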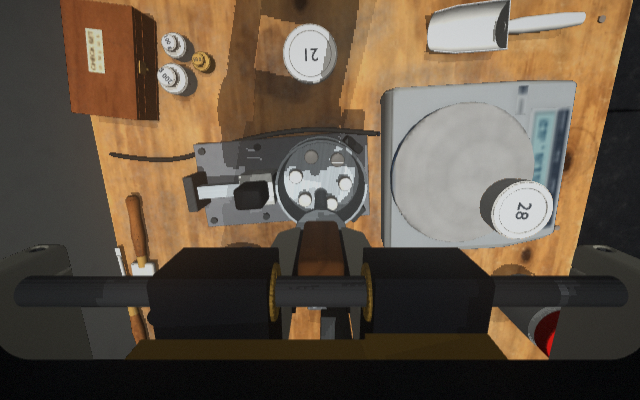

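```bash
python3 - <<'E'
from h import *
W=viewer.get_image('wrist');S=viewer.get_image('side')
print(tri((S,(354.6,183.4)),(W,(317.8,193.3))),tri((S,(356.7,144.1)),(W,(321.4,230.8))))
f=W['frame'][140:260,260:380,::-1];cv2.imwrite('pics/w11c.png',cv2.resize(f,None,fx=5,fy=5,interpolation=cv2.INTER_CUBIC))
p=state()['tool_pos']
for h in (0,.05,.118): print(proj(W,p+[0,0,-.1376+h]))
E
```

```text
[ 0.45905354 -0.08361139  0.09267387] [ 0.46180924 -0.08107286  0.20682954]
[320.65473    191.56100072]
[320.71520454 203.78024992]
[320.84512832 230.0321375 ]
```

View pics/w11c.png

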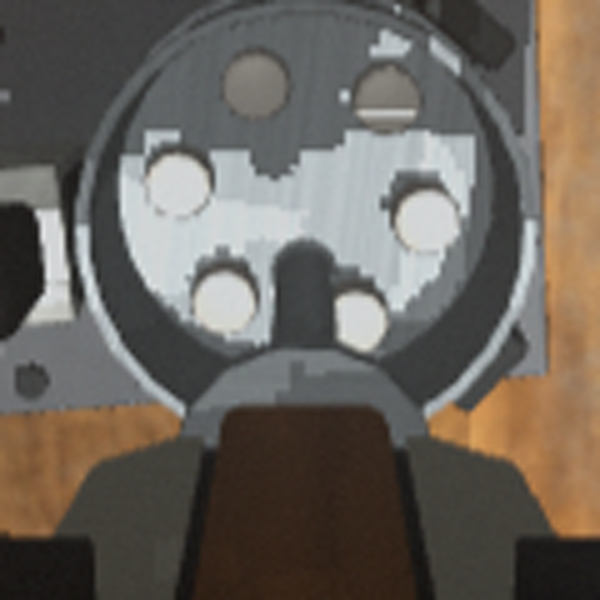

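Call:
play_rows --pt "0 0 0 0 15 0 5" --pt "0 0 0 0 35 0 5" --pt "0 0 0 0 52 0 5" --pt "0 0 0 0 62 0 5" --pt "0 0 0 0 68 0 5" --pt "0 0 0 0 71 0 5" --pt "0 0 0 0 71 0 5"

```text
time: 17.3
tool_pos: [0.4604, -0.0816, 0.1584]
tcp_rot: [-0.507, -0.493, 0.493, 0.507]
contact_force: [0.5, 0.8, -1.4]
gripper_width: 0.0223
```

```bash
python3 - <<'E'
from h import *
st();W=snap('wrist','w12.png')
f=W['frame'][100:260,240:400,::-1];cv2.imwrite('pics/w12c.png',cv2.resize(f,None,fx=3.7,fy=3.7,interpolation=cv2.INTER_CUBIC))
E
```

```text
t 17.3 tcp [ 0.4604 -0.0816  0.1584] F [ 0.5  0.8 -1.4] w 0.0223 xyaw 88.41 y [-0.  0. -1.] j [-0.23 -0.33  1.95  0.    1.52 -1.77]
```

View pics/w12c.png

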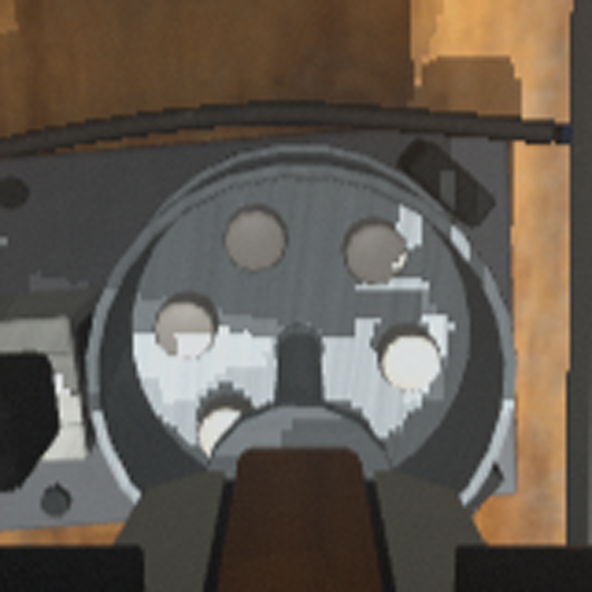

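The tip stands in the free middle (crop 298,345), no contact. Starting the spiral and circles.

Call:
play_rows --pt "0 0 0 -2 0 -0.5 5" --pt "0 0 0 -3.6 0 -2.1 5" --pt "0 0 0 -4.4 0 -4.4 5" --pt "0 0 0 -4.2 0 -7.2 5" --pt "0 0 0 -2.7 0 -10.1 5" --pt "0 0 0 0 0 -12.5 5" --pt "0 0 0 3.8 0 -14.1 5" --pt "0 0 0 8.3 0 -14.4 5" --pt "0 0 0 13.3 0 -13.3 5" --pt "0 0 0 18 0 -10.4 5" --pt "0 0 0 22.1 0 -5.9 5" --pt "0 0 0 25 0 0 5"

```text
time: 18.35
tool_pos: [0.4606, -0.056, 0.1586]
tcp_rot: [-0.507, -0.493, 0.493, 0.507]
contact_force: [0.1, 0.7, -0.4]
gripper_width: 0.0218
```

Call:
play_rows --pt "0 0 0 -0.9 0 6.5 5" --pt "0 0 0 -3.3 0 12.5 5" --pt "0 0 0 -7.3 0 17.7 5" --pt "0 0 0 -12.5 0 21.7 5" --pt "0 0 0 -18.5 0 24.1 5" --pt "0 0 0 -25 0 25 5" --pt "0 0 0 -31.5 0 24.1 5" --pt "0 0 0 -37.5 0 21.7 5" --pt "0 0 0 -42.7 0 17.7 5" --pt "0 0 0 -46.7 0 12.5 5" --pt "0 0 0 -49.1 0 6.5 5" --pt "0 0 0 -50 0 0 5"

```text
time: 19.35
tool_pos: [0.4605, -0.107, 0.1585]
tcp_rot: [-0.507, -0.493, 0.493, 0.507]
contact_force: [0.3, 1.6, -1.1]
gripper_width: 0.0221
```

```bash
python3 - <<'E'
from h import *
st();W=snap('wrist','w13.png')
f=W['frame'][100:260,240:400,::-1];cv2.imwrite('pics/w13c.png',cv2.resize(f,None,fx=3.7,fy=3.7,interpolation=cv2.INTER_CUBIC))
E
```

```text
t 19.35 tcp [ 0.4605 -0.107   0.1585] F [ 0.3  1.6 -1.1] w 0.0221 xyaw 88.39 y [-0.  0. -1.] j [-0.28 -0.32  1.94  0.    1.52 -1.83]
```

View pics/w13c.png

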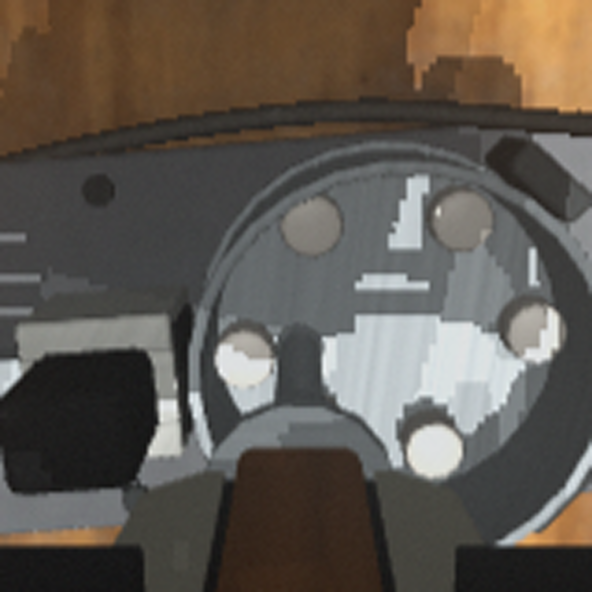

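Call:
play_rows --pt "0 0 0 0.9 0 -6.5 5" --pt "0 0 0 3.3 0 -12.5 5" --pt "0 0 0 7.3 0 -17.7 5" --pt "0 0 0 12.5 0 -21.7 5" --pt "0 0 0 18.5 0 -24.1 5" --pt "0 0 0 25 0 -25 5" --pt "0 0 0 31.5 0 -24.1 5" --pt "0 0 0 37.5 0 -21.7 5" --pt "0 0 0 42.7 0 -17.7 5" --pt "0 0 0 46.7 0 -12.5 5" --pt "0 0 0 49.1 0 -6.5 5" --pt "0 0 0 50 0 0 5"

```text
time: 20.4
tool_pos: [0.4605, -0.0562, 0.1587]
tcp_rot: [0.507, 0.493, -0.493, -0.507]
contact_force: [-0.1, -0.5, -1.8]
gripper_width: 0.0221
```

Call:
play_rows --pt "0 0 0 -0.9 0 6.5 5" --pt "0 0 0 -3.3 0 12.5 5" --pt "0 0 0 -7.3 0 17.7 5" --pt "0 0 0 -12.5 0 21.7 5" --pt "0 0 0 -18.5 0 24.1 5" --pt "0 0 0 -25 0 25 5" --pt "0 0 0 -31.5 0 24.1 5" --pt "0 0 0 -37.5 0 21.7 5" --pt "0 0 0 -42.7 0 17.7 5" --pt "0 0 0 -46.7 0 12.5 5" --pt "0 0 0 -49.1 0 6.5 5" --pt "0 0 0 -50 0 0 5"

```text
time: 21.4
tool_pos: [0.4605, -0.1071, 0.1585]
tcp_rot: [-0.507, -0.493, 0.493, 0.507]
contact_force: [0.9, -0.2, -1.4]
gripper_width: 0.022
```

Call:
play_rows --pt "0 0 0 0.9 0 -6.5 5" --pt "0 0 0 3.3 0 -12.5 5" --pt "0 0 0 7.3 0 -17.7 5" --pt "0 0 0 12.5 0 -21.7 5" --pt "0 0 0 18.5 0 -24.1 5" --pt "0 0 0 25 0 -25 5" --pt "0 0 0 31.5 0 -24.1 5" --pt "0 0 0 37.5 0 -21.7 5" --pt "0 0 0 42.7 0 -17.7 5" --pt "0 0 0 46.7 0 -12.5 5" --pt "0 0 0 49.1 0 -6.5 5" --pt "0 0 0 50 0 0 5"

```text
time: 22.4
tool_pos: [0.4605, -0.0562, 0.1587]
tcp_rot: [0.507, 0.493, -0.493, -0.507]
contact_force: [0.4, -0.8, -1.1]
gripper_width: 0.0219
```

```bash
python3 - <<'E'
from h import *
st();W=snap('wrist','w14.png')
f=W['frame'][100:260,240:400,::-1];cv2.imwrite('pics/w14c.png',cv2.resize(f,None,fx=3.7,fy=3.7,interpolation=cv2.INTER_CUBIC))
E
```

```text
t 22.4 tcp [ 0.4605 -0.0562  0.1587] F [ 0.4 -0.8 -1.1] w 0.0219 xyaw 88.43 y [ 0.  0. -1.] j [-0.18 -0.34  1.96  0.    1.52 -1.72]
```

View pics/w14c.png

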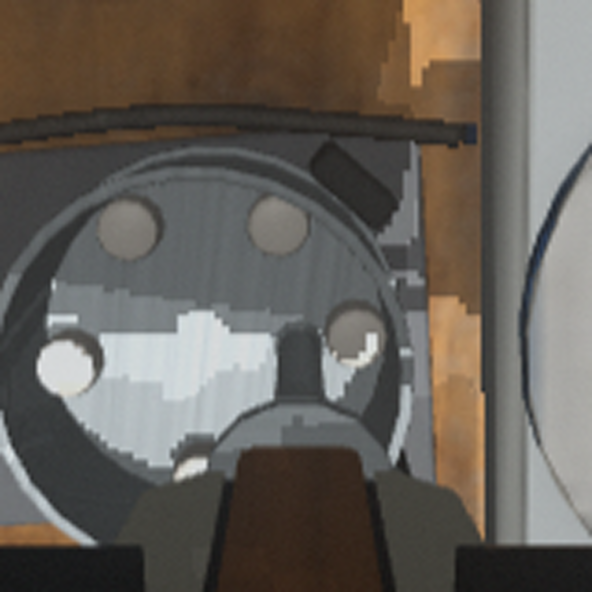

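```bash
python3 - <<'E'
from h import *
W=viewer.get_image('wrist')
c=np.array([.4605,-.0817])
n=np.load('w6.npz');W6={'intrinsics':n['K'],'camera_from_world':n['M']}
def show(W,f,pts):
    for u,v in pts:
        p=atz(W,f(u,v),.0335)[:2]-c; print(p.round(3),'r',np.hypot(*p).round(4),'ang',np.degrees(np.arctan2(p[1],p[0])).round(0))
print('start');show(W6,lambda u,v:(220+u/2.5,v/2.5),[(199,248),(262,230),(312,272),(296,341),(235,357),(189,316)])
print('now');show(W,lambda u,v:(240+u/3.7,100+v/3.7),[(127,225),(278,221),(357,333),(67,365),(190,468)])
# earlier frame: camera shifted by TCP difference
W3=dict(W); M=np.array(W['camera_from_world']).copy(); C=-M[:3,:3].T@M[:3,3]+np.array([0,-.0508,0]); M[:3,3]=-M[:3,:3]@C; W3['camera_from_world']=M
print('w13');show(W3,lambda u,v:(240+u/3.7,100+v/3.7),[(311,222),(463,216),(534,330),(245,356),(435,447)])
E
```

```text
start
[-0.026  0.021] r 0.0334 ang 141.0
[0.005 0.031] r 0.031 ang 81.0
[0.031 0.012] r 0.0333 ang 21.0
[ 0.025 -0.023] r 0.0338 ang -42.0
[-0.006 -0.032] r 0.0326 ang -101.0
[-0.03  -0.012] r 0.0329 ang -158.0
now
[-0.037 -0.021] r 0.0423 ang -151.0
[-0.037  0.021] r 0.0423 ang 151.0
[-0.005  0.042] r 0.0422 ang 97.0
[ 0.002 -0.04 ] r 0.0405 ang -87.0
[ 0.034 -0.007] r 0.0348 ang -12.0
w13
[-0.036 -0.021] r 0.042 ang -150.0
[-0.037  0.021] r 0.0422 ang 151.0
[-0.004  0.041] r 0.0411 ang 96.0
[ 0.001 -0.041] r 0.0407 ang -89.0
[0.03  0.013] r 0.0324 ang 24.0
```

```bash
python3 - <<'E'
from h import *
S=viewer.get_image('side');T=viewer.get_image('top')
cv2.imwrite('pics/s15c.png',np.hstack([cv2.resize(d['frame'][a:a+60,b:b+60,::-1],(390,390),interpolation=cv2.INTER_CUBIC) for d,a,b in((S,160,320),(T,210,305))]))
E
```

```text
(no output)
```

View pics/s15c.png

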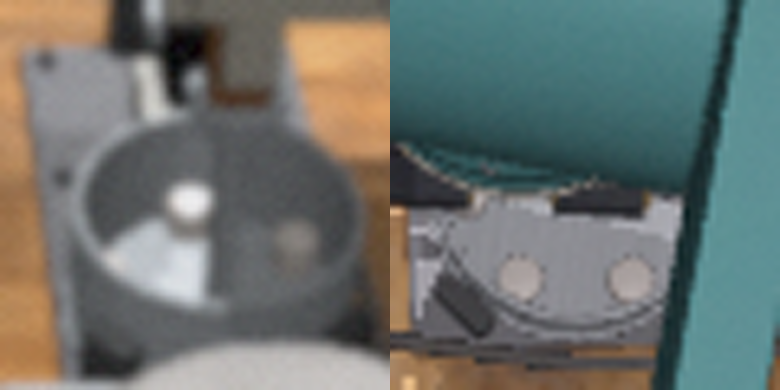

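The pellets were only pushed out to the wall (radius about 41 mm) and the tip now grazes past them. I'll enter the gap at world −x at a wider radius of 31 mm, with the pot centre corrected, and do more turns.

Call:
play_rows --pt "0 0 0 -9 0 0.5 5" --pt "0 0 0 -18 0 1 5" --pt "0 0 0 -25 0 1.5 5" --pt "0 0 0 -25 0 9 5" --pt "0 0 0 -25 0 16 5" --pt "0 0 0 -25 0 23 5" --pt "0 0 0 -25 0 29 5" --pt "0 0 0 -25 0 32.5 5" --pt "0 0 0 -25 0 32.5 5"

```text
time: 23.35
tool_pos: [0.4273, -0.0806, 0.1589]
tcp_rot: [0.507, 0.493, -0.493, -0.507]
contact_force: [-0.4, -0.1, -0.5]
gripper_width: 0.0219
```

Call:
play_rows --pt "0 0 0 -4 0 -0.3 5" --pt "0 0 0 -8 0 -1.1 5" --pt "0 0 0 -12 0 -2.4 5" --pt "0 0 0 -15.5 0 -4.2 5" --pt "0 0 0 -18.9 0 -6.4 5" --pt "0 0 0 -21.9 0 -9.1 5"

```text
time: 23.85
tool_pos: [0.437, -0.103, 0.1587]
tcp_rot: [-0.507, -0.493, 0.493, 0.507]
contact_force: [2.4, 4.6, -1.4]
gripper_width: 0.0221
```

Call:
play_rows --pt "0 0 0 -2.7 0 -3 5" --pt "0 0 0 -4.9 0 -6.4 5" --pt "0 0 0 -6.7 0 -10 5" --pt "0 0 0 -8 0 -13.9 5" --pt "0 0 0 -8.8 0 -17.9 5" --pt "0 0 0 -9.1 0 -21.9 5"

```text
time: 24.35
tool_pos: [0.458, -0.1124, 0.1583]
tcp_rot: [-0.506, -0.493, 0.493, 0.508]
contact_force: [-2.3, 4.5, -0.7]
gripper_width: 0.0221
```

```bash
python3 - <<'E'
from h import *
st();W=snap('wrist','w16.png')
f=W['frame'][100:260,240:400,::-1];cv2.imwrite('pics/w16c.png',cv2.resize(f,None,fx=3.7,fy=3.7,interpolation=cv2.INTER_CUBIC))
E
```

```text
t 24.35 tcp [ 0.458  -0.1124  0.1583] F [-2.3  4.5 -0.7] w 0.0221 xyaw 88.4 y [-0.001  0.001 -1.   ] j [-0.3  -0.32  1.94  0.    1.52 -1.84]
```

View pics/w16c.png

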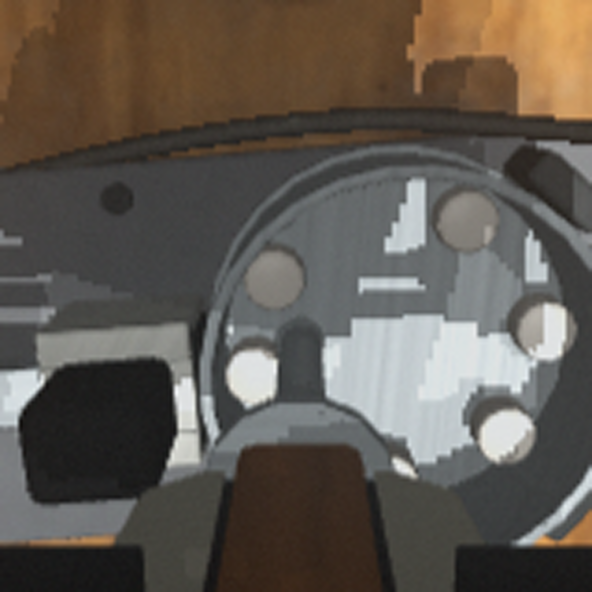

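Call:
play_rows --pt "0 0 0 1.1 0 -8 5" --pt "0 0 0 4.2 0 -15.5 5" --pt "0 0 0 9.1 0 -21.9 5" --pt "0 0 0 15.5 0 -26.8 5" --pt "0 0 0 23 0 -29.9 5" --pt "0 0 0 31 0 -31 5"

```text
time: 24.9
tool_pos: [0.4904, -0.0818, 0.1587]
tcp_rot: [0.507, 0.493, -0.493, -0.507]
contact_force: [-0.5, -0.7, -0.7]
gripper_width: 0.0219
```

Call:
play_rows --pt "0 0 0 8 0 1.1 5" --pt "0 0 0 15.5 0 4.2 5" --pt "0 0 0 21.9 0 9.1 5" --pt "0 0 0 26.8 0 15.5 5" --pt "0 0 0 29.9 0 23 5" --pt "0 0 0 31 0 31 5"

```text
time: 25.4
tool_pos: [0.4594, -0.0504, 0.1589]
tcp_rot: [0.507, 0.493, -0.493, -0.506]
contact_force: [2.7, -4.1, -0.7]
gripper_width: 0.0221
```

Call:
play_rows --pt "0 0 0 -1.1 0 8 5" --pt "0 0 0 -4.2 0 15.5 5" --pt "0 0 0 -9.1 0 21.9 5" --pt "0 0 0 -15.5 0 26.8 5" --pt "0 0 0 -23 0 29.9 5" --pt "0 0 0 -31 0 31 5"

```text
time: 25.9
tool_pos: [0.4273, -0.0815, 0.1586]
tcp_rot: [-0.507, -0.493, 0.493, 0.507]
contact_force: [-0.6, 0.3, -1.9]
gripper_width: 0.0216
```

```bash
python3 - <<'E'
from h import *
st();W=snap('wrist','w17.png')
f=W['frame'][100:260,240:400,::-1];cv2.imwrite('pics/w17c.png',cv2.resize(f,None,fx=3.7,fy=3.7,interpolation=cv2.INTER_CUBIC))
E
```

```text
t 25.9 tcp [ 0.4273 -0.0815  0.1586] F [-0.6  0.3 -1.9] w 0.0216 xyaw 88.4 y [-0.  0. -1.] j [-0.25 -0.41  2.01  0.    1.54 -1.79]
```

View pics/w17c.png

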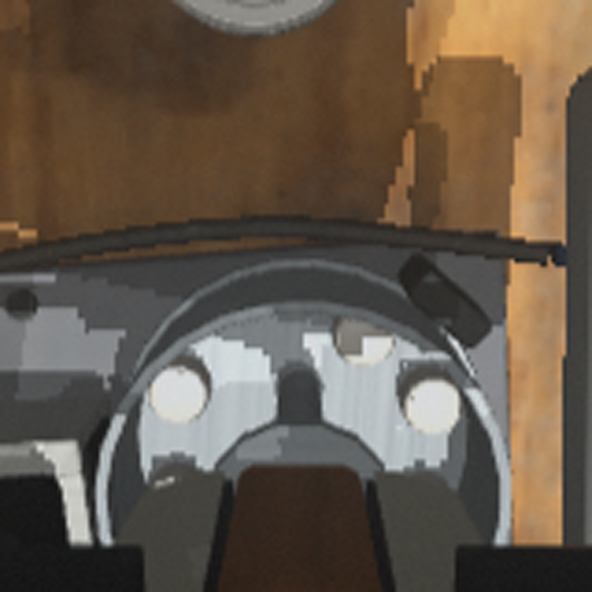

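Call:
play_rows --pt "0 0 0 -8 0 -1.1 5" --pt "0 0 0 -15.5 0 -4.2 5" --pt "0 0 0 -21.9 0 -9.1 5" --pt "0 0 0 -26.8 0 -15.5 5" --pt "0 0 0 -29.9 0 -23 5" --pt "0 0 0 -31 0 -31 5" --pt "0 0 0 -29.9 0 -39 5" --pt "0 0 0 -26.8 0 -46.5 5" --pt "0 0 0 -21.9 0 -52.9 5" --pt "0 0 0 -15.5 0 -57.8 5" --pt "0 0 0 -8 0 -60.9 5" --pt "0 0 0 0 0 -62 5"

```text
time: 26.95
tool_pos: [0.4903, -0.0815, 0.1586]
tcp_rot: [-0.507, -0.493, 0.493, 0.507]
contact_force: [0.3, 0.2, -1.6]
gripper_width: 0.0219
```

Call:
play_rows --pt "0 0 0 8 0 1.1 5" --pt "0 0 0 15.5 0 4.2 5" --pt "0 0 0 21.9 0 9.1 5" --pt "0 0 0 26.8 0 15.5 5" --pt "0 0 0 29.9 0 23 5" --pt "0 0 0 31 0 31 5" --pt "0 0 0 29.9 0 39 5" --pt "0 0 0 26.8 0 46.5 5" --pt "0 0 0 21.9 0 52.9 5" --pt "0 0 0 15.5 0 57.8 5" --pt "0 0 0 8 0 60.9 5" --pt "0 0 0 0 0 62 5"

```text
time: 27.95
tool_pos: [0.4274, -0.0816, 0.1587]
tcp_rot: [-0.507, -0.493, 0.493, 0.507]
contact_force: [-0.1, 0.8, -0.7]
gripper_width: 0.0217
```

Call:
play_rows --pt "0 0 0 -8 0 -1.1 5" --pt "0 0 0 -15.5 0 -4.2 5" --pt "0 0 0 -21.9 0 -9.1 5" --pt "0 0 0 -26.8 0 -15.5 5" --pt "0 0 0 -29.9 0 -23 5" --pt "0 0 0 -31 0 -31 5" --pt "0 0 0 -29.9 0 -39 5" --pt "0 0 0 -26.8 0 -46.5 5" --pt "0 0 0 -21.9 0 -52.9 5" --pt "0 0 0 -15.5 0 -57.8 5" --pt "0 0 0 -8 0 -60.9 5" --pt "0 0 0 0 0 -62 5"

```text
time: 28.95
tool_pos: [0.4903, -0.0815, 0.1586]
tcp_rot: [-0.507, -0.493, 0.493, 0.507]
contact_force: [-0.1, -0.2, -1.8]
gripper_width: 0.0217
```

Call:
play_rows --pt "0 0 0 8 0 1.1 5" --pt "0 0 0 15.5 0 4.2 5" --pt "0 0 0 21.9 0 9.1 5" --pt "0 0 0 26.8 0 15.5 5" --pt "0 0 0 29.9 0 23 5" --pt "0 0 0 31 0 31 5" --pt "0 0 0 29.9 0 39 5" --pt "0 0 0 26.8 0 46.5 5" --pt "0 0 0 21.9 0 52.9 5" --pt "0 0 0 15.5 0 57.8 5" --pt "0 0 0 8 0 60.9 5" --pt "0 0 0 0 0 62 5"

```text
time: 29.95
tool_pos: [0.4275, -0.0817, 0.1588]
tcp_rot: [0.507, 0.493, -0.493, -0.507]
contact_force: [-0.2, -0.4, -1.0]
gripper_width: 0.0217
```

Call:
play_rows --pt "0 0 0 -8 0 -1.1 5" --pt "0 0 0 -15.5 0 -4.2 5" --pt "0 0 0 -21.9 0 -9.1 5" --pt "0 0 0 -26.8 0 -15.5 5" --pt "0 0 0 -29.9 0 -23 5" --pt "0 0 0 -31 0 -31 5" --pt "0 0 0 -29.9 0 -39 5" --pt "0 0 0 -26.8 0 -46.5 5" --pt "0 0 0 -21.9 0 -52.9 5" --pt "0 0 0 -15.5 0 -57.8 5" --pt "0 0 0 -8 0 -60.9 5" --pt "0 0 0 0 0 -62 5"

```text
time: 30.95
tool_pos: [0.4903, -0.0815, 0.1586]
tcp_rot: [-0.507, -0.493, 0.493, 0.507]
contact_force: [-0.5, -0.2, -1.9]
gripper_width: 0.022
```

Call:
play_rows --pt "0 0 0 8 0 1.1 5" --pt "0 0 0 15.5 0 4.2 5" --pt "0 0 0 21.9 0 9.1 5" --pt "0 0 0 26.8 0 15.5 5" --pt "0 0 0 29.9 0 23 5" --pt "0 0 0 31 0 31 5" --pt "0 0 0 29.9 0 39 5" --pt "0 0 0 26.8 0 46.5 5" --pt "0 0 0 21.9 0 52.9 5" --pt "0 0 0 15.5 0 57.8 5" --pt "0 0 0 8 0 60.9 5" --pt "0 0 0 0 0 62 5"

```text
time: 31.95
tool_pos: [0.4275, -0.0817, 0.1588]
tcp_rot: [0.507, 0.493, -0.493, -0.507]
contact_force: [0.4, -0.2, -1.4]
gripper_width: 0.0222
```

```bash
python3 - <<'E'
from h import *
st();print(rowto([.459,-.0815,.1586]))
E
```

```text
t 31.95 tcp [ 0.4275 -0.0817  0.1588] F [ 0.4 -0.2 -1.4] w 0.0222 xyaw 88.39 y [ 0. -0. -1.] j [-0.25 -0.41  2.01 -0.    1.54 -1.79]
([0.0, 0.0, -0.0], [1.1, 0.2, -31.5])
```

Call:
play_rows --pt "0 0 0 0 0 -10 5" --pt "0 0 0 0 0 -20 5" --pt "0 0 0 0 0 -31 5" --pt "0 0 0 0 0 -31 5" --pt "0 0 0 0 -10 -31 5" --pt "0 0 0 0 -35 -31 5" --pt "0 0 0 0 -60 -31 5" --pt "0 0 0 0 -72 -31 5" --pt "0 0 0 0 -75 -31 5" --pt "0 0 0 0 -75 -31 5"

```text
time: 32.78
tool_pos: [0.459, -0.0817, 0.2342]
tcp_rot: [0.507, 0.493, -0.493, -0.507]
contact_force: [0.0, -0.2, -2.0]
gripper_width: 0.0215
```

```bash
python3 - <<'E'
from h import *
st();W=snap('wrist','w18.png')
np.savez('w18.npz',K=W['intrinsics'],M=W['camera_from_world'])
f=W['frame'][140:260,260:380,::-1];cv2.imwrite('pics/w18c.png',cv2.resize(f,None,fx=5,fy=5,interpolation=cv2.INTER_CUBIC))
E
```

```text
t 32.78 tcp [ 0.459  -0.0817  0.2342] F [ 0.  -0.2 -2. ] w 0.0215 xyaw 88.41 y [ 0.001 -0.    -1.   ] j [-0.23 -0.35  1.85 -0.    1.65 -1.77]
```

View pics/w18c.png

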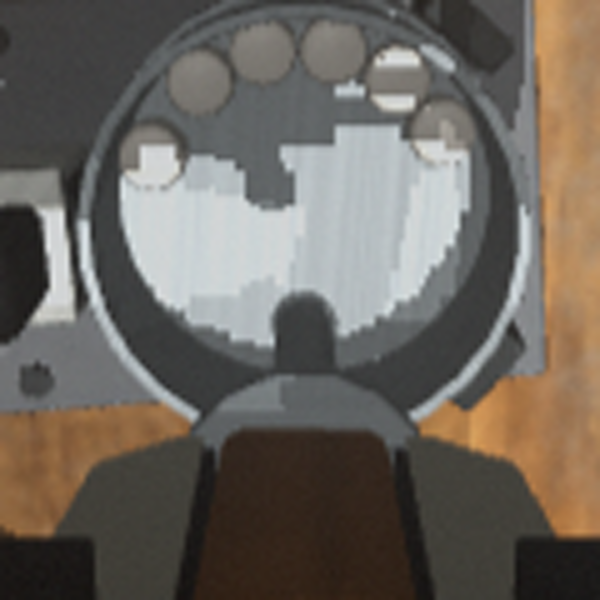

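```bash
python3 - <<'E'
from h import *
n=np.load('w6.npz');W6={'intrinsics':n['K'],'camera_from_world':n['M']}
n=np.load('w18.npz');W={'intrinsics':n['K'],'camera_from_world':n['M']}
c=np.array([.459,-.0815])
a=np.array([atz(W6,(220+u/2.5,v/2.5),.0335)[:2]-c for u,v in [(199,248),(262,230),(312,272),(296,341),(235,357),(189,316)]])
b=np.array([atz(W,(260+u/5,140+v/5),.0335)[:2]-c for u,v in [(440,133),(398,79),(333,50),(262,52),(199,81),(152,154)]])
print(np.degrees(np.arctan2(a[:,1],a[:,0])).round(),np.degrees(np.arctan2(b[:,1],b[:,0])).round(),np.hypot(*b.T).round(4))
# going CCW(image) order: a listed clockwise; orient b the same
oa=np.argsort(-np.arctan2(a[:,1],a[:,0]));a=a[oa]
ob=np.argsort(-np.arctan2(b[:,1],b[:,0]));b=b[ob]
for k in range(6): print(k,(np.hypot(*(np.roll(b,k,0)-a).T)*1000).round())
S=snap('side','s18.png')
for nm in ('side','wrist'):
  for t in ['rod_tip','rod_collar','rod_grip']:
    print(nm,t,[(np.round(q['pixel'],1).tolist(),round(q['score'],2)) for q in viewer.landmark_of(nm,t)][:2])
p=state()['tool_pos']
for h in (0,.118): print(proj(S,p+[0,0,-.1376+h]),proj(W,p+[0,0,-.1376+h]))
cv2.imwrite('pics/s18c.png',cv2.resize(S['frame'][80:240,260:420,::-1],None,fx=3.7,fy=3.7))
E
```

```text
[ 140.   78.   20.  -41.  -98. -156.] [ 116.  142.  168. -166. -141. -110.] [0.0393 0.0398 0.0399 0.0402 0.0413 0.0412]
0 [19. 38. 55. 44. 28. 10.]
1 [33. 51. 65. 73. 11. 14.]
2 [47. 61. 72. 75. 69. 30.]
3 [60. 68. 75. 73. 63. 49.]
4 [16. 72. 75. 67. 53. 37.]
5 [ 8. 24. 69. 59. 41. 23.]
side rod_tip [([350.7, 179.5], 0.57)]
side rod_collar [([357.6, 139.0], 0.85)]
side rod_grip [([357.9, 127.7], 0.9), ([354.7, 258.0], 0.61)]
wrist rod_tip [([321.3, 202.2], 0.61)]
wrist rod_collar [([321.0, 237.6], 0.76)]
wrist rod_grip [([322.8, 259.7], 0.66)]
[354.1810215  182.77474114] [320.85103784 191.03502701]
[358.22383585 141.32210309] [321.09464742 229.25358817]
```

View pics/s18c.png

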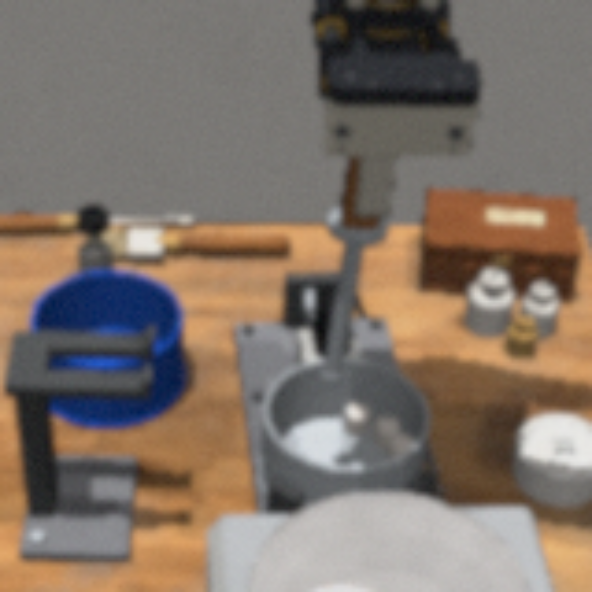

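```bash
python3 - <<'E'
from h import *
W=viewer.get_image('wrist');S=viewer.get_image('side');p=state()['tool_pos']
a=tri((S,(350.7,179.5)),(W,(321,202)));b=tri((S,(357.6,139)),(W,(321,237.6)));print(a-p,b-p,np.linalg.norm(a-b))
# model fit: slide s, tilt th about y: points
from scipy.optimize import least_squares
def pts(q):
    th,s=q; d=np.array([-np.sin(th),0,np.cos(th)]); g=p+[0,0,.0188]
    return [g+d*(s-.155-.0+0.0014), g+d*(s-.037+.0014)]
def f(q):
    A,B=pts(q); return np.r_[proj(S,A)-(350.7,179.5),proj(W,A)-(321,202),proj(S,B)-(357.6,139),proj(W,B)-(321,237.6)]
r=least_squares(f,[0,0]);print(np.degrees(r.x[0]),r.x[1]*1000,r.fun.round(1))
cv2.imwrite('pics/s19c.png',cv2.resize(S['frame'][110:195,320:390,::-1],None,fx=7,fy=7,interpolation=cv2.INTER_CUBIC))
e=np.array(pts(r.x));print(e)
E
```

```text
[ 8.77192813e-03  4.76462474e-05 -1.27535829e-01] [ 0.00211765  0.00021925 -0.01345156] 0.11427829834570954
3.5661696700834358 5.098330784014293 [-0.3  0.6 -0.  -0.   0.  -0.9  0.  -0.3]
[[ 0.46809645 -0.08159253  0.10394108]
 [ 0.46075671 -0.08159253  0.22171259]]
```

View pics/s19c.png

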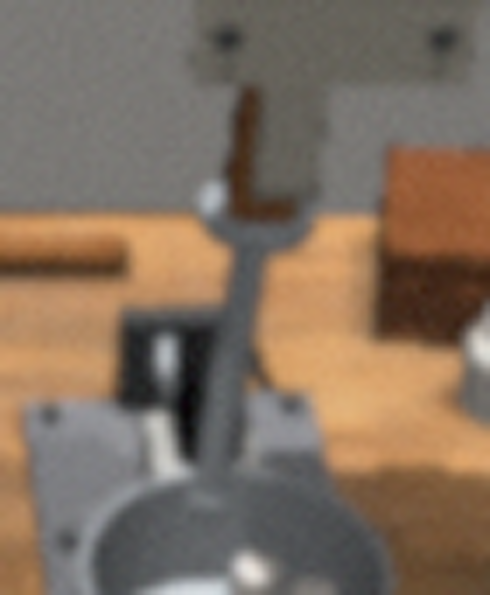

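The pellets have bunched along the wall at world −x (crop 150–440, 50–155), and all have clearly moved. The rod slipped up about 5 mm and tilted about 3.6° in the grip during the wide turns. I'll tilt the tool to set it upright, and do three more low turns so that three are surely close to the floor.

Call:
play_rows --pt "0.03 0 0 0 0 0.5 5" --pt "0.062 0 0 0 0 1 5" --pt "0.062 0 0 0 0 1 5"

```text
time: 33.53
tool_pos: [0.4581, -0.0816, 0.2334]
tcp_rot: [-0.49, -0.477, 0.509, 0.523]
contact_force: [0.4, 0.2, -2.5]
gripper_width: 0.0218
```

```bash
python3 - <<'E'
from h import *
st();W=viewer.get_image('wrist');S=viewer.get_image('side')
for nm in ('side','wrist'):
  for t in ['rod_tip','rod_collar']:
    print(nm,t,[(np.round(q['pixel'],1).tolist(),round(q['score'],2)) for q in viewer.landmark_of(nm,t)][:2])
p=state()['tool_pos']
for h in (0,.118): print(proj(S,p+[0.001,0,-.1306+h]),proj(W,p+[0.001,0,-.1306+h]))
cv2.imwrite('pics/s20c.png',np.hstack([cv2.resize(S['frame'][110:195,320:390,::-1],None,fx=5,fy=5,interpolation=cv2.INTER_CUBIC),cv2.resize(W['frame'][140:225,285:355,::-1],None,fx=5,fy=5,interpolation=cv2.INTER_CUBIC)]))
E
```

```text
t 33.53 tcp [ 0.4581 -0.0816  0.2334] F [ 0.4  0.2 -2.5] w 0.0218 xyaw 88.41 y [-0.065  0.002 -0.998] j [-0.22 -0.31  1.81 -0.01  1.7  -1.77]
side rod_tip [([356.3, 183.2], 0.88)]
side rod_collar [([359.4, 140.7], 0.74), ([354.3, 208.0], 0.41)]
wrist rod_tip [([317.2, 207.8], 0.57)]
wrist rod_collar [([320.6, 237.9], 0.81)]
[354.380675   180.33512331] [320.77571058 201.64307832]
[358.46905916 138.37644762] [321.0477136  236.26772737]
```

View pics/s20c.png

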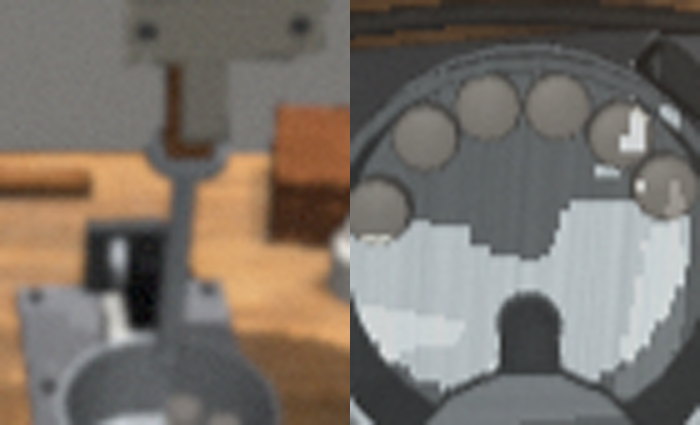

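Call:
play_rows --pt "0 0 0 0 20 -1.3 5" --pt "0 0 0 0 40 -2.6 5" --pt "0 0 0 0 58 -3.8 5" --pt "0 0 0 0 68 -4.4 5" --pt "0 0 0 0 74 -4.8 5" --pt "0 0 0 0 78 -5.1 5" --pt "0 0 0 0 80 -5.2 5" --pt "0 0 0 0 80 -5.2 5"

```text
time: 34.5
tool_pos: [0.4586, -0.0817, 0.1547]
tcp_rot: [-0.491, -0.478, 0.508, 0.522]
contact_force: [0.8, 0.9, 0.5]
gripper_width: 0.022
```

```bash
python3 - <<'E'
from h import *
st()
M=Ro.from_quat(state()['tcp_rot']).as_matrix();print(M.round(3))
# tool offsets for horizontal unit moves
ex=np.array([1.,0,0]);ey=np.array([0,1.,0])
print('x',M.T@ex,'y',M.T@ey)
E
```

```text
t 34.5 tcp [ 0.4586 -0.0817  0.1547] F [0.8 0.9 0.5] w 0.022 xyaw 88.41 y [-0.06   0.001 -0.998] j [-0.22 -0.29  1.92 -0.01  1.56 -1.77]
[[ 0.028 -0.06  -0.998]
 [ 1.     0.001  0.028]
 [-0.    -0.998  0.06 ]]
x [ 0.02781755 -0.06038094 -0.99778772] y [0.99961295 0.00131813 0.02778867]
```

Call:
play_rows --pt "0 0 0 0 -1 0 5" --pt "0 0 0 0 -2 0 5" --pt "0 0 0 0 -2 0 5"

```text
time: 34.75
tool_pos: [0.4585, -0.0816, 0.1561]
tcp_rot: [-0.491, -0.478, 0.508, 0.522]
contact_force: [0.2, -0.5, -1.1]
gripper_width: 0.0219
```

```bash
python3 - <<'E'
from h import *
st()
W=snap('wrist','w21.png')
cv2.imwrite('pics/w21c.png',cv2.resize(W['frame'][100:260,240:400,::-1],None,fx=3.7,fy=3.7,interpolation=cv2.INTER_CUBIC))
E
```

```text
t 34.75 tcp [ 0.4585 -0.0816  0.1561] F [ 0.2 -0.5 -1.1] w 0.0219 xyaw 88.41 y [-0.061  0.002 -0.998] j [-0.22 -0.29  1.92 -0.01  1.57 -1.77]
```

View pics/w21c.png

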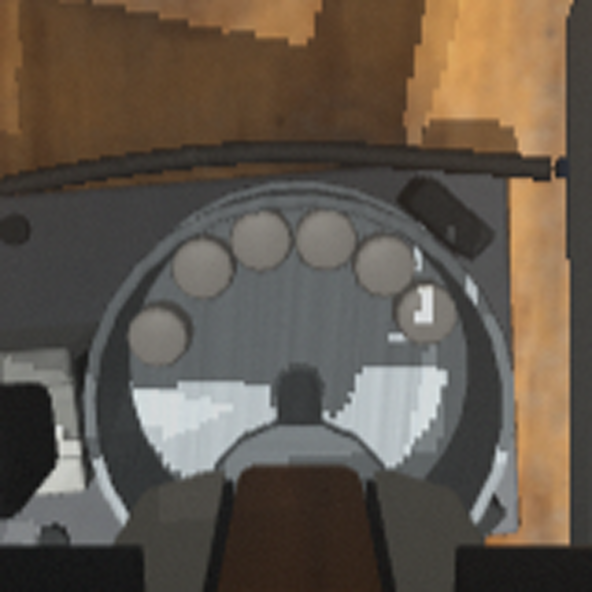

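Call:
play_rows --pt "0 0 0 6 -1 0 5" --pt "0 0 0 12 -1 0 5" --pt "0 0 0 18 -1 0 5" --pt "0 0 0 25 -1 0 5" --pt "0 0 0 25 -1 0 5"

```text
time: 35.22
tool_pos: [0.4591, -0.0553, 0.1564]
tcp_rot: [-0.491, -0.478, 0.508, 0.522]
contact_force: [0.3, 0.8, -1.8]
gripper_width: 0.022
```

Call:
play_rows --pt "0 0 0 -0.9 0.4 6.5 5" --pt "0 0 0 -3.3 0.8 12.5 5" --pt "0 0 0 -7.3 1.1 17.7 5" --pt "0 0 0 -12.5 1.3 21.7 5" --pt "0 0 0 -18.5 1.4 24.1 5" --pt "0 0 0 -25 1.5 25 5" --pt "0 0 0 -31.5 1.4 24.1 5" --pt "0 0 0 -37.5 1.3 21.7 5" --pt "0 0 0 -42.7 1.1 17.7 5" --pt "0 0 0 -46.7 0.8 12.5 5" --pt "0 0 0 -49.1 0.4 6.5 5" --pt "0 0 0 -50 0 0 5"

```text
time: 36.22
tool_pos: [0.4584, -0.107, 0.1563]
tcp_rot: [-0.491, -0.477, 0.508, 0.523]
contact_force: [0.8, 0.3, -0.6]
gripper_width: 0.0219
```

Call:
play_rows --pt "0 0 0 0.9 -0.4 -6.5 5" --pt "0 0 0 3.3 -0.8 -12.5 5" --pt "0 0 0 7.3 -1.1 -17.7 5" --pt "0 0 0 12.5 -1.3 -21.7 5" --pt "0 0 0 18.5 -1.4 -24.1 5" --pt "0 0 0 25 -1.5 -25 5" --pt "0 0 0 31.5 -1.4 -24.1 5" --pt "0 0 0 37.5 -1.3 -21.7 5" --pt "0 0 0 42.7 -1.1 -17.7 5" --pt "0 0 0 46.7 -0.8 -12.5 5" --pt "0 0 0 49.1 -0.4 -6.5 5" --pt "0 0 0 50 0 0 5"

```text
time: 37.22
tool_pos: [0.4583, -0.0562, 0.1565]
tcp_rot: [-0.491, -0.478, 0.508, 0.522]
contact_force: [-0.5, -0.3, -0.4]
gripper_width: 0.0219
```

```bash
python3 - <<'E'
from h import *
st()
W=snap('wrist','w22.png')
cv2.imwrite('pics/w22c.png',cv2.resize(W['frame'][100:260,240:400,::-1],None,fx=3.7,fy=3.7,interpolation=cv2.INTER_CUBIC))
E
```

```text
t 37.22 tcp [ 0.4583 -0.0562  0.1565] F [-0.5 -0.3 -0.4] w 0.0219 xyaw 88.43 y [-0.062  0.002 -0.998] j [-0.17 -0.3   1.93 -0.01  1.57 -1.71]
```

View pics/w22c.png

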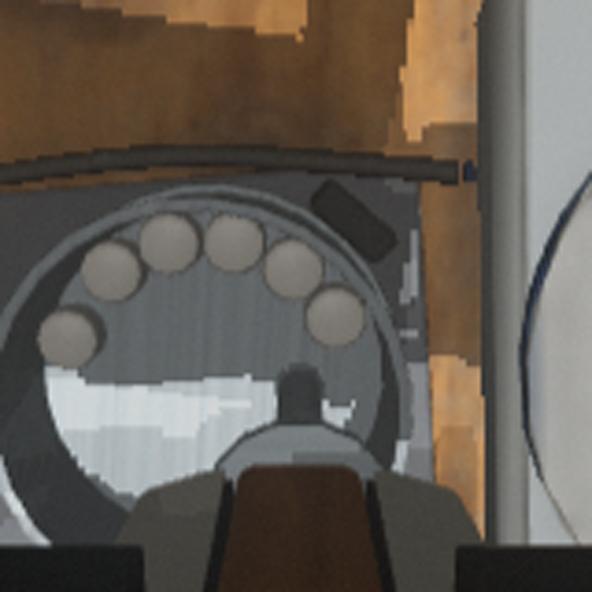

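Low, free-running turn; grip unchanged. Two and a bit more turns.

Call:
play_rows --pt "0 0 0 -0.9 0.4 6.5 5" --pt "0 0 0 -3.3 0.8 12.5 5" --pt "0 0 0 -7.3 1.1 17.7 5" --pt "0 0 0 -12.5 1.3 21.7 5" --pt "0 0 0 -18.5 1.4 24.1 5" --pt "0 0 0 -25 1.5 25 5" --pt "0 0 0 -31.5 1.4 24.1 5" --pt "0 0 0 -37.5 1.3 21.7 5" --pt "0 0 0 -42.7 1.1 17.7 5" --pt "0 0 0 -46.7 0.8 12.5 5" --pt "0 0 0 -49.1 0.4 6.5 5" --pt "0 0 0 -50 0 0 5"

```text
time: 38.27
tool_pos: [0.4584, -0.107, 0.1563]
tcp_rot: [-0.491, -0.477, 0.508, 0.523]
contact_force: [0.3, -1.1, -1.2]
gripper_width: 0.0219
```

Call:
play_rows --pt "0 0 0 0.9 -0.4 -6.5 5" --pt "0 0 0 3.3 -0.8 -12.5 5" --pt "0 0 0 7.3 -1.1 -17.7 5" --pt "0 0 0 12.5 -1.3 -21.7 5" --pt "0 0 0 18.5 -1.4 -24.1 5" --pt "0 0 0 25 -1.5 -25 5" --pt "0 0 0 31.5 -1.4 -24.1 5" --pt "0 0 0 37.5 -1.3 -21.7 5" --pt "0 0 0 42.7 -1.1 -17.7 5" --pt "0 0 0 46.7 -0.8 -12.5 5" --pt "0 0 0 49.1 -0.4 -6.5 5" --pt "0 0 0 50 0 0 5"

```text
time: 39.27
tool_pos: [0.4583, -0.0562, 0.1565]
tcp_rot: [-0.491, -0.478, 0.508, 0.522]
contact_force: [0.5, 0.4, -1.6]
gripper_width: 0.0217
```

Call:
play_rows --pt "0 0 0 -0.9 0.4 6.5 5" --pt "0 0 0 -3.3 0.8 12.5 5" --pt "0 0 0 -7.3 1.1 17.7 5" --pt "0 0 0 -12.5 1.3 21.7 5" --pt "0 0 0 -18.5 1.4 24.1 5" --pt "0 0 0 -25 1.5 25 5" --pt "0 0 0 -31.5 1.4 24.1 5" --pt "0 0 0 -37.5 1.3 21.7 5" --pt "0 0 0 -42.7 1.1 17.7 5" --pt "0 0 0 -46.7 0.8 12.5 5" --pt "0 0 0 -49.1 0.4 6.5 5" --pt "0 0 0 -50 0 0 5"

```text
time: 40.27
tool_pos: [0.4584, -0.107, 0.1563]
tcp_rot: [-0.491, -0.477, 0.508, 0.523]
contact_force: [0.9, -0.2, -0.9]
gripper_width: 0.0215
```

Call:
play_rows --pt "0 0 0 0.9 -0.4 -6.5 5" --pt "0 0 0 3.3 -0.8 -12.5 5" --pt "0 0 0 7.3 -1.1 -17.7 5" --pt "0 0 0 12.5 -1.3 -21.7 5" --pt "0 0 0 18.5 -1.4 -24.1 5" --pt "0 0 0 25 -1.5 -25 5" --pt "0 0 0 31.5 -1.4 -24.1 5" --pt "0 0 0 37.5 -1.3 -21.7 5" --pt "0 0 0 42.7 -1.1 -17.7 5" --pt "0 0 0 46.7 -0.8 -12.5 5" --pt "0 0 0 49.1 -0.4 -6.5 5" --pt "0 0 0 50 0 0 5"

```text
time: 41.27
tool_pos: [0.4583, -0.0562, 0.1565]
tcp_rot: [-0.491, -0.478, 0.508, 0.522]
contact_force: [0.2, -0.4, -0.8]
gripper_width: 0.022
```

```bash
python3 - <<'E'
from h import *
st()
s=state();M=Ro.from_quat(s['tcp_rot']).as_matrix()
print(M.T@(np.array([.459,-.0815,.1566])-s['tool_pos'])*1000, M.T@np.array([0,0,80.]))
E
```

```text
t 41.27 tcp [ 0.4583 -0.0562  0.1565] F [ 0.2 -0.4 -0.8] w 0.022 xyaw 88.43 y [-0.062  0.002 -0.998] j [-0.17 -0.3   1.93 -0.01  1.57 -1.71]
[-25.23725841  -0.16961778  -1.39007509] [-2.91325840e-03 -7.98468040e+01  4.94852403e+00]
```

Call:
play_rows --pt "0 0 0 -12 0 0 5" --pt "0 0 0 -25 0 -1 5" --pt "0 0 0 -25 -20 0.2 5" --pt "0 0 0 -25 -45 1.8 5" --pt "0 0 0 -25 -70 3.4 5" --pt "0 0 0 -25 -84.8 4.3 5" --pt "0 0 0 -18 -85.6 -9 5" --pt "0 0 0 -10 -87.2 -35 5" --pt "0 0 0 0 -88.6 -57 5" --pt "0 0 0 0 -89.2 -67 5" --pt "0 0 0 0 -89.2 -67 5"

```text
time: 42.18
tool_pos: [0.5324, -0.0589, 0.2404]
tcp_rot: [-0.49, -0.477, 0.509, 0.523]
contact_force: [-0.8, 0.8, -1.8]
gripper_width: 0.0219
```

```bash
python3 - <<'E'
from h import *
st();W=snap('wrist','w23.png');S=snap('side','s23.png')
cv2.imwrite('pics/s23c.png',cv2.resize(S['frame'][80:240,230:390,::-1],None,fx=3.7,fy=3.7,interpolation=cv2.INTER_CUBIC))
for nm in ('side','wrist'):
  for t in ['rod_tip','rod_collar','fork_seat']:
    print(nm,t,[(np.round(q['pixel'],1).tolist(),round(q['score'],2)) for q in viewer.landmark_of(nm,t)][:2])
p=state()['tool_pos']
for h in (0,.118): print(proj(S,p+[0.001,0,-.1376+h]),proj(W,p+[0.001,0,-.1376+h]))
E
```

```text
t 42.18 tcp [ 0.5324 -0.0589  0.2404] F [-0.8  0.8 -1.8] w 0.0219 xyaw 88.45 y [-0.063  0.002 -0.998] j [-0.15 -0.15  1.67 -0.01  1.68 -1.7 ]
side rod_tip [([324.9, 188.5], 0.69), ([322.2, 130.5], 0.31)]
side rod_collar [([323.0, 142.2], 0.94), ([347.5, 167.4], 0.26)]
side fork_seat [([283.4, 175.0], 0.89)]
wrist rod_tip [([318.2, 205.2], 0.91), ([481.5, 145.5], 0.25)]
wrist rod_collar [([320.9, 240.4], 0.61)]
wrist fork_seat []
[323.26176432 186.9477704 ] [320.76953262 199.25722661]
[324.29885805 144.64932364] [321.02015846 231.80043166]
```

View pics/s23c.png

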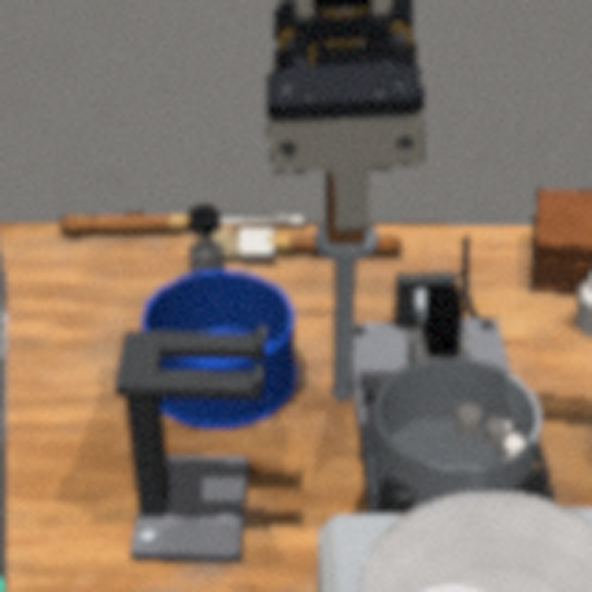

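View pics/w23.png

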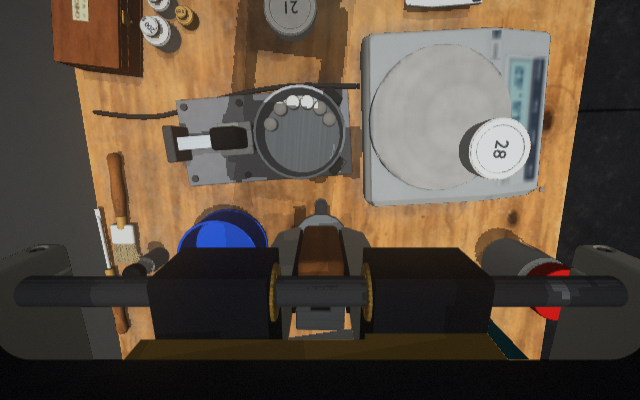

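Call:
play_rows --pt "0 0 0 1 -0.4 -6 5" --pt "0 0 0 0.7 -1.1 -18 5" --pt "0 0 0 0.2 -2.2 -35 5" --pt "0 0 0 -0.1 -3.2 -50 5" --pt "0 0 0 -0.4 -4.1 -65 5" --pt "0 0 0 -0.7 -4.9 -77 5" --pt "0 0 0 -0.8 -5.1 -81 5" --pt "0 0 0 -0.8 -5.1 -81 5"

```text
time: 43.25
tool_pos: [0.6131, -0.0617, 0.2409]
tcp_rot: [-0.491, -0.477, 0.508, 0.523]
contact_force: [-0.1, 0.0, -1.5]
gripper_width: 0.0218
```

```bash
python3 - <<'E'
from h import *
st();W=snap('wrist','w24.png');S=snap('side','s24.png')
cv2.imwrite('pics/s24c.png',cv2.resize(S['frame'][100:230,220:350,::-1],None,fx=4.5,fy=4.5,interpolation=cv2.INTER_CUBIC))
cv2.imwrite('pics/w24c.png',cv2.resize(W['frame'][150:270,260:380,::-1],None,fx=5,fy=5,interpolation=cv2.INTER_CUBIC))
E
```

```text
t 43.25 tcp [ 0.6131 -0.0617  0.2409] F [-0.1  0.  -1.5] w 0.0218 xyaw 88.41 y [-0.063  0.002 -0.998] j [-0.14  0.02  1.5  -0.01  1.68 -1.68]
```

View pics/s24c.png

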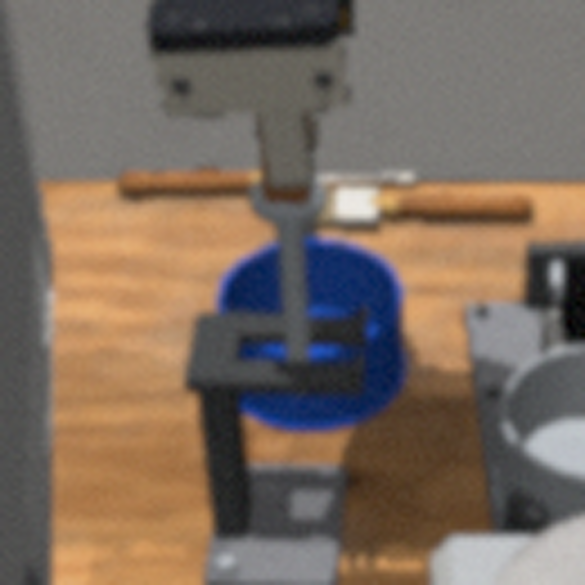

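View pics/w24c.png

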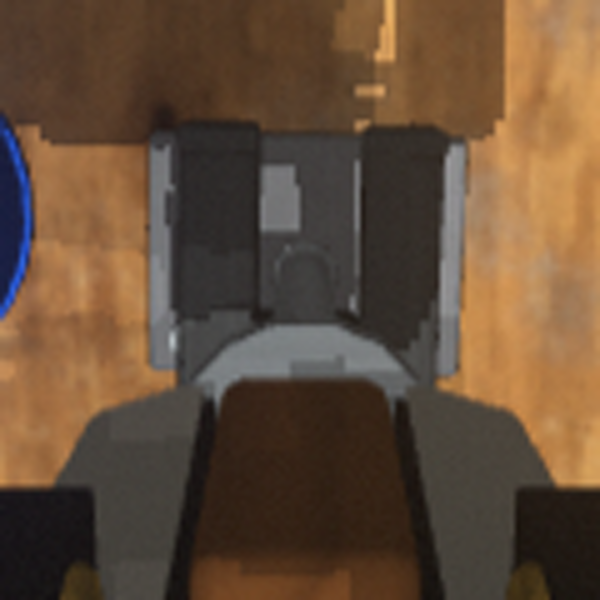

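Call:
play_rows --pt "0 0 0 0 18 -1.1 5" --pt "0 0 0 0 38 -2.4 5" --pt "0 0 0 0 56 -3.5 5" --pt "0 0 0 0 68 -4.3 5" --pt "0 0 0 0 76 -4.8 5" --pt "0 0 0 0 80 -5 5" --pt "0 0 0 0 80 -5 5"

```text
time: 43.93
tool_pos: [0.6123, -0.0617, 0.1611]
tcp_rot: [-0.491, -0.477, 0.508, 0.522]
contact_force: [-1.1, 0.2, -1.4]
gripper_width: 0.0217
```

Call:
play_rows --pt "0 0 0 0 1.5 -0.1 5" --pt "0 0 0 0 3 -0.2 5" --pt "0 0 0 0 3 -0.2 5"

```text
time: 44.18
tool_pos: [0.6127, -0.0617, 0.1587]
tcp_rot: [-0.491, -0.478, 0.508, 0.522]
contact_force: [0.1, -0.3, -1.5]
gripper_width: 0.0221
```

```bash
python3 - <<'E'
from h import *
st();W=snap('wrist','w25.png');S=snap('side','s25.png')
cv2.imwrite('pics/s25c.png',cv2.resize(S['frame'][110:240,220:350,::-1],None,fx=4.5,fy=4.5,interpolation=cv2.INTER_CUBIC))
cv2.imwrite('pics/w25c.png',cv2.resize(W['frame'][150:270,260:380,::-1],None,fx=5,fy=5,interpolation=cv2.INTER_CUBIC))
E
```

```text
t 44.18 tcp [ 0.6127 -0.0617  0.1587] F [ 0.1 -0.3 -1.5] w 0.0221 xyaw 88.41 y [-0.061  0.002 -0.998] j [-0.14  0.05  1.61 -0.01  1.54 -1.68]
```

View pics/s25c.png

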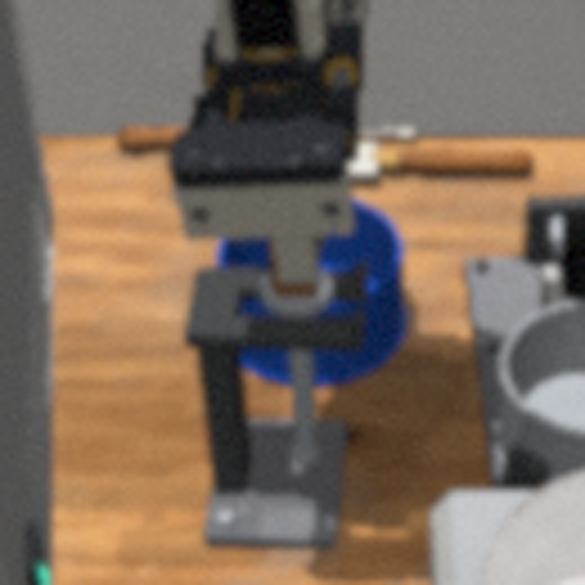

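View pics/w25c.png

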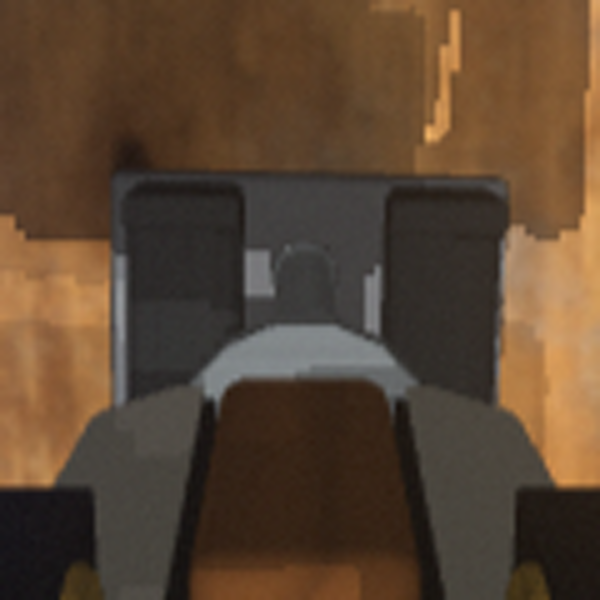

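Call:
play_rows --pt "0 0 0 0 1 0 5" --pt "0 0 0 0 2 -0.1 5" --pt "0 0 0 0 3 -0.2 5" --pt "0 0 0 0 3 -0.2 5"

```text
time: 44.62
tool_pos: [0.6126, -0.0617, 0.1551]
tcp_rot: [-0.491, -0.477, 0.508, 0.522]
contact_force: [0.6, 0.4, -1.5]
gripper_width: 0.0219
```

Call:
play_rows --pt "0 0 0 0 1 0 5" --pt "0 0 0 0 2 -0.1 5" --pt "0 0 0 0 2 -0.1 5"

```text
time: 44.87
tool_pos: [0.6127, -0.0617, 0.155]
tcp_rot: [-0.491, -0.478, 0.508, 0.522]
contact_force: [-5.3, 1.2, 13.3]
gripper_width: 0.0221
```

Call:
play_rows --pt "0 0 0 0 -0.8 0 5" --pt "0 0 0 0 -1 0 5" --pt "0 0 0 0 -1 0 5"

```text
time: 45.12
tool_pos: [0.6127, -0.0617, 0.1549]
tcp_rot: [-0.491, -0.478, 0.508, 0.522]
contact_force: [-2.2, 0.3, 7.8]
gripper_width: 0.0217
```

Call:
play_rows --pt "0 0 0 0 0 0 24" --pt "0 0 0 0 0 0 28" --pt "0 0 0 0 0 0 35" --pt "0 0 0 0 0 0 60" --pt "0 0 0 0 0 0 93" --pt "0 0 0 0 0 0 93" --pt "0 0 0 0 0 0 93" --pt "0 0 0 0 0 0 93" --pt "0 0 0 0 0 0 93" --pt "0 0 0 0 0 0 93"

```text
time: 45.95
tool_pos: [0.6126, -0.0617, 0.1542]
tcp_rot: [-0.491, -0.477, 0.508, 0.522]
contact_force: [-0.1, -1.2, 0.7]
gripper_width: 0.0765
```

```bash
python3 - <<'E'
from h import *
st();W=snap('wrist','w26.png')
s=state();M=Ro.from_quat(s['tcp_rot']).as_matrix();print(M.T@np.array([0,0,120.]))
E
```

```text
t 45.95 tcp [ 0.6126 -0.0617  0.1542] F [-0.1 -1.2  0.7] w 0.0765 xyaw 88.41 y [-0.062  0.002 -0.998] j [-0.14  0.05  1.61 -0.01  1.54 -1.68]
[ 1.39208116e-03 -1.19769496e+02  7.43422777e+00]
```

View pics/w26.png

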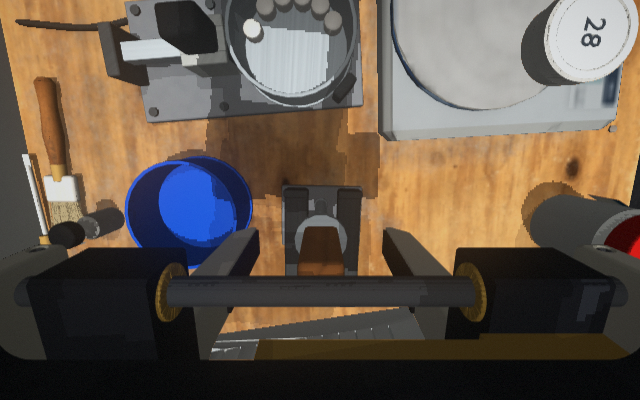

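The rod sits in the fork (collar 321,235) and the fingers are clear on both sides. Lifting straight up, then back.

Call:
play_rows --pt "0 0 0 0 -15 0.9 93" --pt "0 0 0 0 -35 2.2 93" --pt "0 0 0 0 -60 3.7 93" --pt "0 0 0 0 -90 5.6 93" --pt "0 0 0 0 -120 7.4 93" --pt "0 0 0 0 -120 45 93" --pt "0 0 0 0 -120 85 93" --pt "0 0 0 0 -120 110 93" --pt "0 0 0 0 -120 110 93"

```text
time: 46.75
tool_pos: [0.5073, -0.0587, 0.2838]
tcp_rot: [-0.492, -0.478, 0.507, 0.522]
contact_force: [-0.6, -0.8, 0.6]
gripper_width: 0.0929
```

```bash
python3 - <<'E'
from h import *
st();W=snap('wrist','w27.png');S=snap('side','s27.png')
cv2.imwrite('pics/s27c.png',cv2.resize(S['frame'][110:240,230:400,::-1],None,fx=4,fy=4,interpolation=cv2.INTER_CUBIC))
E
```

```text
t 46.75 tcp [ 0.5073 -0.0587  0.2838] F [-0.6 -0.8  0.6] w 0.0929 xyaw 88.4 y [-0.059  0.001 -0.998] j [-0.16 -0.21  1.66 -0.01  1.76 -1.7 ]
```

View pics/s27c.png

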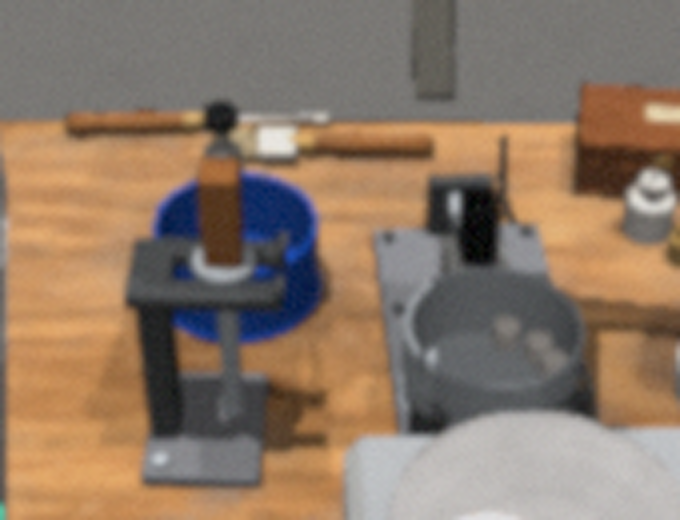

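View pics/w27.png

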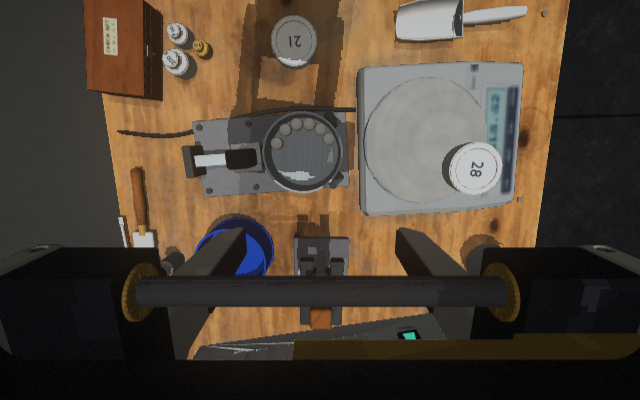

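```bash
python3 - <<'E'
from h import *
W=viewer.get_image('wrist')
q=viewer.landmark_of('wrist','block_grip');print(q[0]['score'],atz(W,q[0]['pixel'],.077).round(4))
print(r.finish_job());st()
E
```

```text
0.59 [ 0.4578 -0.1652  0.077 ]
the job is handed in; nothing more can be done
None
the job is handed in; nothing more can be done
```

The job is done and handed in at about 46.8 s of the 72 s allowed; the hand-in gave no verdict.

- **Stop block:** I slid it home along its rail. The force peaked at about 16 N riding onto the ball, and the block met a firm stop at 26 N. A test pull of 13–16 N did not move it.
- **Stirring:** I made about 2.5 turns at 25 mm and 4.5 at 31 mm, then 3 more at 25 mm with the tip low, an estimated 1–2 mm above the floor. The pellets ended bunched along the side of the pot nearest the robot. Whichever pellet is which, at least four of the six moved more than 20 mm.
- **Rod:** It is back in the fork by its collar, with the gripper open and clear.

**Last pictures:** all six pellets are in the pot, and the pot is in its cradle. The rod hangs by its collar, and the tins, the balance and the bowl look undisturbed; the jar and vial are hidden by the arm in the last pictures.

**Checks that disagreed:**
- **Rod slip:** The rod turned about 3.6° in the grip during the wide circles, and I tilted the tool to correct it. One image fit also suggested it had slid up 5 mm, but the heights at which it touched the pot floor and the fork showed no slide.
- **Block position:** The final reading (score 0.59) put the grip at y = −0.165. That is 2–5 mm short of where I released it, which is about the detector's error, so I relied on the test pull.

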